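# Drive home the spring pins of the hose-reel hubs

## Task

Knock the spring pins of all the hubs in the sloping blue rack fully home. First push a wedge chock up the slope against the low side of each hub so that none can roll, only then swing the yellow keeper bar up and over to the back, and drive the pins down with the mallet, not with the gripper. Then stand the mallet head down on its pad again, swing the keeper shut over the hubs, and only then draw the chocks out and stand them back on their mat; leave everything else on the bench alone.

Things in the scene. Friction and masses are not known exactly. Their poses are not given: they have to be found in the camera images.
- rack: blue sloping rack, 260 mm deep, 372 wide; origin on the bench, 4 mm beyond the hub axes; x points uphill, y across the lanes. The deck rises 6 degrees to +x: 33 mm high at x = 0, 15 mm at its front edge x = -0.167. Lanes at y = +0.112 (a), 0 (b), -0.112 (c); ribs 9 mm high between them. A fence stops hubs 3 mm uphill. Hinge posts 0.133 m high at x = 0.056, y = +-0.19
- keeper (a joint): yellow keeper bar hinged behind the hubs; 0 = shut (bears on the hubs' low side, holds them on the slope, covers the pins), grows as it swings up and back, stop at 1.9 rad; falls shut from below about 1.1, stays open beyond 1.4. 0.4 kg. Shut, its front is 40 mm downhill of the hub axes, its lower edge 30 mm above the deck (a chock's black part passes below), its top 98 mm above the deck
- keeper_grip (a point): middle of the keeper's black round handle, 16 mm thick, which sticks out 80 mm sideways (along the rack's +y) at the keeper's left end, free of the rack; it moves with the keeper on a circle of 103 mm radius round keeper_hinge, upright plane along the rack's x axis
- keeper_hinge (a point): the keeper's hinge line, at the y (rack frame) of the handle's middle
- hub_a: aluminium hose-reel hub a, a cylinder 68 mm across and 80 mm long lying across lane a, 0.8 kg; may be absent. Origin at the middle of its axis; y along its axis, z along its spring pin, which points straight up at the start. It rolls freely
- pin_a (a joint): how far the 13 mm steel spring pin in the top of hub a is driven, m: at 0 it stands 16 mm proud, at its stop at 0.014 it is home (2 mm proud). The centre of its top lies on the hub's z axis, 0.050 m less this value from the hub's origin. It is tight: it moves under about 9 N and stays where it is left
- lane_a (a point): fixed point of the rack on the axis of hub a as it lies against the shut keeper, in the middle of lane a
- hub_b: aluminium hose-reel hub b, a cylinder 68 mm across and 80 mm long lying across lane b, 0.8 kg; may be absent. Origin at the middle of its axis; y along its axis, z along its spring pin, which points straight up at the start. It rolls freely
- pin_b (a joint): how far the 13 mm steel spring pin in the top of hub b is driven, m: at 0 it stands 16 mm proud, at its stop at 0.014 it is home (2 mm proud). The centre of its top lies on the hub's z axis, 0.050 m less this value from the hub's origin. It is tight: it moves under about 9 N and stays where it is left
- lane_b (a point): fixed point of the rack on the axis of hub b as it lies against the shut keeper, in the middle of lane b
- hub_c: aluminium hose-reel hub c, a cylinder 68 mm across and 80 mm long lying across lane c, 0.8 kg; may be absent. Origin at the middle of its axis; y along its axis, z along its spring pin, which points straight up at the start. It rolls freely
- pin_c (a joint): how far the 13 mm steel spring pin in the top of hub c is driven, m: at 0 it stands 16 mm proud, at its stop at 0.014 it is home (2 mm proud). The centre of its top lies on the hub's z axis, 0.050 m less this value from the hub's origin. It is tight: it moves under about 9 N and stays where it is left
- lane_c (a point): fixed point of the rack on the axis of hub c as it lies against the shut keeper, in the middle of lane c
- chock_a: black wedge chock, 84 x 44 x 26 mm, 0.18 kg, alike for all hubs, with an orange grip fin 16 mm thick, 36 long (along x), from 26 to 66 mm height, centred at x = -0.021. Origin at the middle of its underside; x points to its thin edge (x = +0.042), whence the ramp face rises at 34 degrees to x = +0.006. Seated against a hub its origin is 53 mm downhill of the hub's axis
- chock_b: black wedge chock, 84 x 44 x 26 mm, 0.18 kg, alike for all hubs, with an orange grip fin 16 mm thick, 36 long (along x), from 26 to 66 mm height, centred at x = -0.021. Origin at the middle of its underside; x points to its thin edge (x = +0.042), whence the ramp face rises at 34 degrees to x = +0.006. Seated against a hub its origin is 53 mm downhill of the hub's axis
- chock_c: black wedge chock, 84 x 44 x 26 mm, 0.18 kg, alike for all hubs, with an orange grip fin 16 mm thick, 36 long (along x), from 26 to 66 mm height, centred at x = -0.021. Origin at the middle of its underside; x points to its thin edge (x = +0.042), whence the ramp face rises at 34 degrees to x = +0.006. Seated against a hub its origin is 53 mm downhill of the hub's axis
- mallet: mallet standing head down: head 68 mm across and 72 mm high with flat ends, black end down, red end up; wooden handle 24 mm wide, 28 mm high, from the head out to x = -0.195, its middle line 40 mm above the origin; 0.48 kg. Origin at the centre of the lower (black) striking face; the handle points along its -x axis
- mallet_pad: dark foam pad fixed on the bench, 200 x 140 mm, 6 mm thick, where the mallet stands; origin at the middle of its underside
- chock_mat: grey mat fixed on the bench, 290 (x) x 130 (y) mm, 4 mm thick, where the three chocks stand side by side; origin at the middle of its underside
- nut_driver: red-handled nut driver, 196 mm; not part of the job; origin at the middle of its underside
- caliper: steel caliper, 229 mm; not part of the job; origin at the middle of its underside
- silicone_spray: spray can, 53 mm across, 191 mm high; not part of the job; origin at the middle of its underside
- marker_red: black marker with red band, 136 mm; not part of the job; origin at the middle of its underside
Not all that is in view belongs to the job. Leave any purple look-alike of the hub_c alone.

How it is judged:
By the outcome, as a careful person would: the job done as asked, in the order asked, and still so for the second after the job is handed in, with the robot touching nothing.
Of hub_a, hub_b, hub_c only 2 to 3 are there at a start; the rules pass over those that are not, and their reading is None.
At some moment in a run one of mallet may be knocked a few centimetres aside while the robot is not near it.
It also fails if it takes over 210 s, if anything falls off the work surface, if the arm or the gripper's body presses on something with over 40 N, if the wrist force passes 120 N, or if a joint passes its speed limit or range.

## Robot

A 7-joint arm with a two-finger parallel gripper is mounted at the origin on a cart in front of the work surface, level with it; the furniture and walls round the work are solid. World frame = base frame: x ahead of the robot, y to its left, z up, the work surface at z = 0. Lengths are in m, angles in rad, forces in N, time in s.
With the tool pointing down it reaches from about 0.4 to 0.85 m from the base axis. Payload 10.4 kg.
Tool frame: the origin (TCP) lies on the mounting face of the last link; the fingertips stand 173 mm ahead of it and the grasp point (between the pads) lies 155 mm ahead of it (manip.tip_extent is the distance from the TCP to the fingertips, in m); z points along the fingers, y is the line along which they close (so a half turn about z gives the same grasp; the last joint's range is limited). The gripper opens to 85 mm and grips with 20 to 120 N. Pads are 22 mm wide; open, the fingers measure 114 mm over their backs; the gripper's body (76 mm by 85 mm) begins 54 mm behind the grasp point. The pads swing forward as they close: fully open they stand 13 mm farther back than shut.
Start: joints at [1.28, 0.332, -0.065, 1.46, 0.022, 1.35, -0.088], TCP at [0.165, -0.603, 0.405] pointing down, gripper open.
Joint ranges: [-2.6, 2.6], [-0.5, 2.12], [-1.47, 1.34], [0.16, 2.42], [-1.27, 4.41], [0.06, 2.06], [-2.6, 2.6]. Speed limits (rad/s): [2.22, 2.22, 2.79, 2.79, 3.14, 3.14, 3.14].

## Interface

Orientations are given as a unit quaternion [x, y, z, w].
In Python, from workcell import manip gives the robot as it stands.
- The arm moves only by the tool move_arm, never from a script. Its argument "plan" is one flat list of numbers, 7 for each row, row after row: the turn, a rotation vector about the tool's x, y, z in rad, then the shift along the tool's x, y, z in m, then the finger opening in m, from 0 to 0.0854. In form: [ax, ay, az, dx, dy, dz, gripper, ax, ay, az, dx, dy, dz, gripper, ...]. A call has 1 to 12 rows; each row is the pose to reach, as a shift and turn from the pose commanded when the call began, along the tool's axes at that moment; what a row does not reach only later rows make up. A row lasts 1/8 s, in which the tool goes at most 62.5 mm and 10.7 degrees, less where a joint would pass 70% of its speed; a pose out of reach is approached as far as the arm can. A call with a gripper value outside its range is refused whole. The fingers move at their own pace and stop on an object; "squeeze" is the grip in N (left out, the last holds). Time passes only in rows, so rows that repeat a pose let the fingers close. It gives the time, the measured TCP pose, the force, the opening and the grip force at its end, in the units of the state.
- manip.get_obs(): the state, without advancing time (a new reading comes with each control period).
- manip.camera(name): name is "scene" or "top" or "wrist"; returns a dict with "color" (420x560x3 uint8, red, green, blue), "fx", "fy", "cx", "cy" (pixels), "cam_to_world" (4x4, takes a point from camera to world coordinates); the wrist camera has in their place "mount" (4x4, takes a point from camera to tool coordinates, whose origin is the TCP and whose axes are the flange's). Camera axes: x right, y down, z forward; pixel columns grow to the right and rows downward; lengths in m; the calibration is good to about 2 mm. A picture is of the moment at which its call begins: read the wrist's pose just before it. There is no depth.
- manip.hand_in(): hands the job in; it is judged then, once.
Trained networks look in a picture, given as the dict that the camera call returned (one of the last four; its "shot" number tells which), for a name from the list of things; names that differ only in an ending like _2 or _b are one class to them, and where a whole thing is asked for, a point or a joint stands for the part that bears it (a point fixed in the world has none). Each returns a list of dicts, best first, with "conf" (0 to 1); they miss things now and then, are a little off and sometimes report something else, mostly with a low value. They report only what shows in the picture. A call takes as long as a camera call. They do not tell look-alikes from the thing itself.
- manip.look_for(picture, label): "position" ([x, y, z] in m, in the coordinates of the camera as it stood for that picture, good to about 4 mm: the middle of the surface that is visible of it).
- manip.silhouettes(picture, label): "pixels" (420x560 bool, what is visible of it).
- manip.tip_of(picture, label): "position" ([x, y, z] in m, in the coordinates of the camera as it stood for that picture, good to about 4 mm: a listed point, or the origin of a listed thing).
The state is a dict: "clock": time; "joint_pos": joint angles; "joint_velocities": joint speeds; "tau": joint torques, N m; "position": TCP position; "ee_rot": TCP orientation; "ft_force": force on the tool from outside, world axes, zero at the start; "torque": the same for the moment, N m; "grip_width": opening from 0.0 (shut) to 1.0 (fully open); "grasp_force": force on a finger pad.
Only numpy, scipy, OpenCV 4.12 (cv2) and the standard library are available. Lean on these libraries where they do the work, as an engineer would, in place of code of your own. Each camera call takes 0.05 s, during which the arm holds its last target. There are 200 camera calls.

## Working session

There is one attempt and no reset: what is moved stays moved. The work goes in short steps, Python scripts to look and compute and a tool call to move; the robot and the scene stay as the last step left them, time stands still between calls to the robot, and variables do not carry over. Pictures are saved under pics/ and viewed, at most 14 in all, crops included, and the job is handed in when it is done.

Besides the shell and the picture viewer there is one more tool, called after "Call:" as a command line: name --argument value ..., lists and objects as JSON in quotes. move_arm: Moves the arm, as the interface text tells. Its arguments: {"type":"object","properties":{"plan":{"type":"array","items":{"type":"number"}},"squeeze":{"type":"number"}},"required":["plan"]}

```bash
ls; mkdir -p pics; cat > h.py <<'E'
import numpy as np, cv2
from scipy.spatial.transform import Rotation as R
from workcell import manip
def pose(o=None):
    o=o or manip.get_obs(); T=np.eye(4); T[:3,:3]=R.from_quat(o["ee_rot"]).as_matrix(); T[:3,3]=o["position"]; return T
def shot(name,save=None):
    T=pose(); p=manip.camera(name)
    p["W"]=np.array(p["cam_to_world"]) if "cam_to_world" in p else T@np.array(p["mount"])
    if save: cv2.imwrite("pics/"+save,p["color"][:,:,::-1])
    return p
def w(p,x): return (p["W"]@np.r_[x,1])[:3]
def px(p,X):
    c=np.linalg.inv(p["W"])@np.r_[X,1]; return np.array([p["fx"]*c[0]/c[2]+p["cx"],p["fy"]*c[1]/c[2]+p["cy"]])
def onplane(p,uv,z):
    d=p["W"][:3,:3]@np.array([(uv[0]-p["cx"])/p["fx"],(uv[1]-p["cy"])/p["fy"],1]); o=p["W"][:3,3]; return o+d*(z-o[2])/d[2]
def find(p,l,f="tip_of"):
    return [(round(d["conf"],2),w(p,d["position"]).round(4).tolist(),px(p,w(p,d["position"])).round().tolist()) for d in getattr(manip,f)(p,l)]
E
python3 - <<'E'
from h import *
o=manip.get_obs(); print({k:np.round(v,3) for k,v in o.items()})
for n in("scene","top"):
    p=shot(n,n+"0.png")
    for l in("rack","keeper_grip","keeper_hinge","hub_a","lane_a","lane_b","lane_c","chock_a","mallet","mallet_pad","chock_mat"): print(n,l,find(p,l))
E
```

```text
pics
{'clock': np.float64(0.0), 'joint_pos': array([ 1.28 ,  0.333, -0.065,  1.461,  0.022,  1.35 , -0.089]), 'joint_velocities': array([-0.001,  0.   ,  0.001, -0.002, -0.001,  0.   ,  0.   ]), 'tau': array([-0.0000e+00, -6.2545e+01,  5.0000e-02, -3.9159e+01,  1.6000e-02,
        1.0000e-02, -0.0000e+00]), 'position': array([ 0.165, -0.603,  0.404]), 'ee_rot': array([ 0.991,  0.134, -0.   , -0.001]), 'ft_force': array([ 0.149, -0.1  ,  0.276]), 'torque': array([ 0.026,  0.043, -0.03 ]), 'grasp_force': np.float64(0.0), 'grip_width': np.float64(0.999)}
scene rack [(0.69, [0.5506, -0.0099, 0.0011], [280.0, 226.0]), (0.66, [0.5009, 0.385, 0.0016], [225.0, 171.0]), (0.42, [0.4816, -0.4037, -0.0032], [322.0, 321.0]), (0.24, [0.5942, 0.3866, 0.0028], [247.0, 165.0])]
scene keeper_grip [(0.62, [0.497, 0.2156, 0.1046], [238.0, 170.0])]
scene keeper_hinge [(0.74, [0.5916, 0.2235, 0.1198], [262.0, 158.0]), (0.17, [0.7619, -0.2249, 0.0001], [373.0, 246.0])]
scene hub_a [(0.9, [0.747, -0.0656, 0.0347], [342.0, 210.0]), (0.75, [0.552, -0.1178, 0.0649], [296.0, 229.0]), (0.46, [0.5471, -0.0103, 0.
[... 1939 characters left out ...]
5545, -0.1183, 0.0739], [311.0, 210.0]), (0.75, [0.5411, 0.1047, 0.0684], [225.0, 215.0]), (0.61, [0.5502, -0.0057, 0.0711], [267.0, 212.0]), (0.32, [0.5554, -0.0039, 0.0016], [267.0, 212.0])]
top chock_a [(0.96, [0.5936, 0.3894, 0.0008], [123.0, 198.0]), (0.93, [0.5028, 0.3806, 0.0044], [125.0, 231.0]), (0.64, [0.4067, 0.3736, 0.0061], [126.0, 267.0]), (0.64, [0.5416, 0.1054, 0.0685], [225.0, 215.0])]
top mallet [(0.81, [0.5214, -0.3849, 0.0062], [406.0, 225.0]), (0.36, [0.5514, -0.0071, 0.0705], [268.0, 211.0])]
top mallet_pad [(0.73, [0.4823, -0.4001, 0.0016], [412.0, 239.0])]
top chock_mat [(0.71, [0.5938, 0.3845, 0.0007], [125.0, 198.0]), (0.68, [0.5066, 0.383, 0.0016], [124.0, 230.0])]
```

View pics/scene0.png

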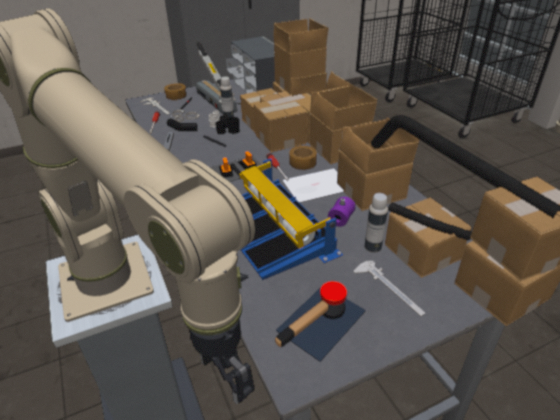

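View pics/top0.png

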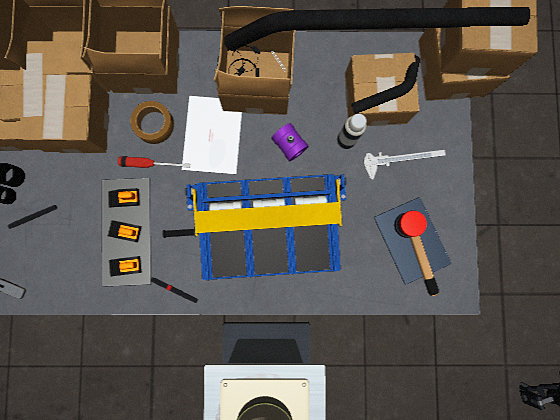

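```bash
cat >> h.py <<'E'
G=0.155; YR=np.radians(3.3)
def tool(g,yaw,tilt=0.,ry=None,off=G):
    """grasp point g world, yaw deg of tool x, tilt deg: leaning the tool up-axis toward -rack x"""
    ry=YR if ry is None else ry
    Rm=R.from_euler('z',ry)*R.from_euler('y',-tilt,degrees=True)*R.from_euler('z',np.radians(yaw)-ry)*R.from_euler('x',np.pi)
    T=np.eye(4); T[:3,:3]=Rm.as_matrix(); T[:3,3]=np.array(g)-off*T[:3,2]; return T
def rel(T0,T):
    D=np.linalg.inv(T0)@T; return np.r_[R.from_matrix(D[:3,:3]).as_rotvec(),D[:3,3]].round(3)
def rows(wps,T0=None):
    """wps: (T, grip, label) -> prints row relative to T0, min rows between"""
    T0=pose() if T0 is None else T0; P=T0
    for T,g,l in wps:
        r=rel(T0,T); q=rel(P,T); n=max(np.linalg.norm(q[3:])/.0625,np.degrees(np.linalg.norm(q[:3]))/10.7)
        print(l,[float(x)+0 for x in r]+[g],"rows>=%.1f"%n); P=T
def gp(T=None): T=pose() if T is None else T; return (T[:3,3]+G*T[:3,2]).round(4), round(np.degrees(np.arctan2(T[1,0],T[0,0])),1)
E
python3 - <<'E'
from h import *
p=shot("wrist"); print(np.round(p["mount"],3),p["fx"]); print(gp())
A=tool((.5,-.2,.25),15); B=tool((.48,.33,.25),60)
rows([(A,.085,"A")]); rows([(B,.085,"B")],A)
c=cv2.imread("pics/top0.png")[150:310,95:345]; cv2.imwrite("pics/crop0.png",cv2.resize(c,None,fx=3.2,fy=3.2,interpolation=cv2.INTER_CUBIC))
E
```

```text
[[-0.    -0.95  -0.311  0.078]
 [ 1.    -0.     0.    -0.   ]
 [-0.    -0.311  0.95   0.032]
 [ 0.     0.     0.     1.   ]] 373.1522242821267
(array([ 0.1654, -0.6027,  0.2497]), np.float64(15.3))
A [0.0, 0.0, 0.006, 0.429, -0.3, 0.0, 0.085] rows>=8.4
B [0.0, 0.0, -0.785, 0.118, -0.517, 0.0, 0.085] rows>=8.5
```

View pics/crop0.png

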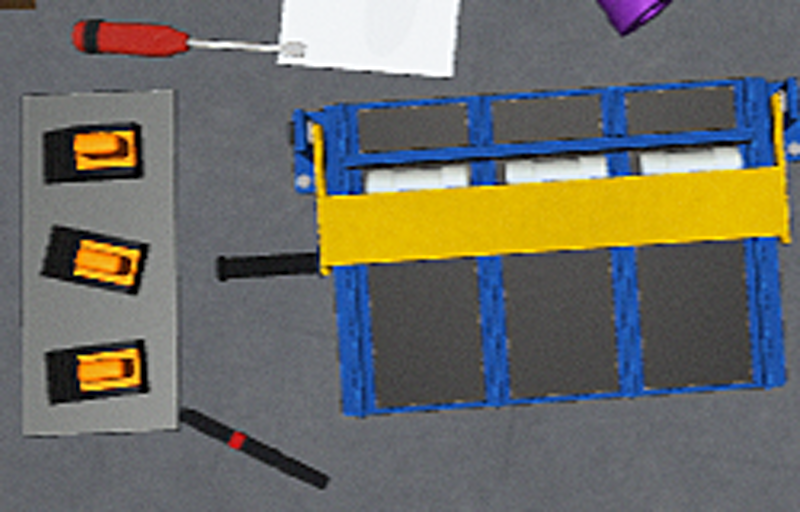

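Call:
move_arm --plan '[0,0,0,0.429,-0.3,0,0.085,0,0,0,0.429,-0.3,0,0.085,0,0,0,0.429,-0.3,0,0.085,0,0,0,0.429,-0.3,0,0.085,0,0,0,0.429,-0.3,0,0.085,0,0,0,0.429,-0.3,0,0.085,0,0,0,0.429,-0.3,0,0.085,0,0,0,0.429,-0.3,0,0.085,0,0,0,0.429,-0.3,0,0.085,0,0,0,0.429,-0.3,0,0.085]'

```text
clock: 2.5
position: [0.5007, -0.198, 0.4047]
ee_rot: [0.991, 0.135, 0.0, -0.0]
ft_force: [0.5, -0.8, 0.5]
grip_width: 0.999
grasp_force: 0.0
```

```bash
python3 - <<'E'
from h import *
print(gp()); p=shot("wrist","w1.png")
for l in("lane_a","rack","mallet"): print(l,find(p,l))
B=tool((.5,.3,.25),90)
rows([(B,.085,"B")])
E
```

```text
(array([ 0.5007, -0.1979,  0.2497]), np.float64(15.6))
lane_a []
rack [(0.67, [0.552, -0.0058, -0.0026], [98.0, 50.0])]
mallet [(0.57, [0.5168, -0.3851, 0.0048], [460.0, 191.0])]
B [0.0, 0.001, -1.305, 0.133, -0.483, -0.001, 0.085] rows>=8.0
```

Call:
move_arm --plan '[0,0,-0.18,0.016,-0.06,0,0.06,0,0,-0.36,0.032,-0.12,0,0.06,0,0,-0.54,0.05,-0.18,0,0.06,0,0,-0.72,0.066,-0.24,0,0.06,0,0,-0.9,0.083,-0.3,0,0.06,0,0,-1.08,0.1,-0.36,0,0.06,0,0,-1.2,0.116,-0.42,0,0.06,0,0,-1.305,0.133,-0.483,0,0.06,0,0,-1.305,0.133,-0.483,0,0.06,0,0,-1.305,0.133,-0.483,0,0.06]'

```text
clock: 3.95
position: [0.5007, 0.3001, 0.4044]
ee_rot: [0.707, 0.707, -0.0, 0.0]
ft_force: [-0.0, -0.2, -0.7]
grip_width: 0.699
grasp_force: 0.0
```

```bash
python3 - <<'E'
from h import *
print(gp()); p=shot("wrist","w2.png")
for l in("chock_a","chock_mat","keeper_grip","keeper_hinge","lane_a"): print(l,find(p,l))
print(find(p,"chock_a","look_for"))
E
```

```text
(array([0.5007, 0.2999, 0.2494]), np.float64(90.0))
chock_a [(0.95, [0.4081, 0.3793, 0.0035], [184.0, 75.0]), (0.93, [0.5929, 0.3914, 0.0024], [381.0, 61.0]), (0.71, [0.502, 0.3842, -0.0003], [284.0, 69.0])]
chock_mat []
keeper_grip [(0.97, [0.4879, 0.2177, 0.106], [267.0, 284.0])]
keeper_hinge [(0.91, [0.5907, 0.2203, 0.1205], [399.0, 291.0]), (0.19, [0.5036, 0.3819, 0.0008], [286.0, 72.0])]
lane_a []
[(0.77, [0.588, 0.3892, 0.0321], [384.0, 63.0]), (0.73, [0.4147, 0.3774, 0.029], [184.0, 77.0]), (0.69, [0.5026, 0.381, 0.0245], [285.0, 73.0])]
```

View pics/w2.png

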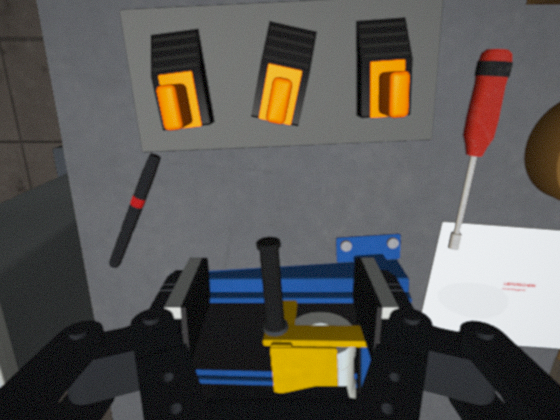

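```bash
cat >> h.py <<'E'
from scipy.optimize import minimize
def box(x0,x1,y0,y1,z0,z1): return np.array([(x,y,z) for x in(x0,x1) for y in(y0,y1) for z in(z0,z1)])
CHOCK=[np.array([(x,y,z) for y in(-.022,.022) for x,z in((-.042,0),(.042,0),(.006,.026),(-.042,.026))]),box(-.039,-.003,-.008,.008,.026,.066)]
_t=np.linspace(0,2*np.pi,40)
MALLET=[np.array([(.034*np.cos(a),.034*np.sin(a),z) for a in _t for z in(0,.072)]),box(-.195,0,-.012,.012,.026,.054)]
def render(p,model,T):
    m=np.zeros((420,560),np.uint8)
    for q in model:
        uv=np.array([px(p,(T@np.r_[v,1])[:3]) for v in q]); cv2.fillConvexPoly(m,cv2.convexHull((uv*16).astype(np.int32)),1,shift=4)
    return m>0
def TF(x,y,z,yaw): T=np.eye(4); T[:3,:3]=R.from_euler('z',yaw).as_matrix(); T[:3,3]=x,y,z; return T
def fit(p,model,label,z,yaw0,near=None):
    """fit x,y,yaw of things on a level face z to the silhouettes"""
    tips=manip.tip_of(p,label); out=[]
    for s in manip.silhouettes(p,label):
        M=np.array(s["pixels"])
        if M.sum()<200: continue
        c=np.argwhere(M).mean(0)[::-1]; g=onplane(p,c,z+.03)
        f=lambda v:-(lambda m:(m&M).sum()/(m|M).sum())(render(p,model,TF(v[0],v[1],z,v[2])))
        best=min((minimize(f,(g[0],g[1],np.radians(a)),method="Nelder-Mead",options=dict(initial_simplex=[(g[0],g[1],np.radians(a)),(g[0]+.02,g[1],np.radians(a)),(g[0],g[1]+.02,np.radians(a)),(g[0],g[1],np.radians(a)+.3)],xatol=1e-4,fatol=1e-4)) for a in (yaw0-12,yaw0+12)),key=lambda r:r.fun)
        out.append((s["conf"],-best.fun,best.x[0],best.x[1],np.degrees(best.x[2])))
        print(label,"conf %.2f iou %.3f x %.4f y %.4f yaw %.1f"%out[-1])
    return out
E
python3 - <<'E'
from h import *
p=shot("wrist"); fit(p,CHOCK,"chock_a",.004,90)
p=shot("top"); fit(p,CHOCK,"chock_a",.004,90); fit(p,MALLET,"mallet",.006,17)
E
```

```text
chock_a conf 0.93 iou 0.980 x 0.5902 y 0.3852 yaw 93.5
chock_a conf 0.82 iou 0.983 x 0.4071 y 0.3751 yaw 97.0
chock_a conf 0.80 iou 0.976 x 0.5012 y 0.3801 yaw 77.8
chock_a conf 0.44 iou 0.541 x 0.5179 y 0.0890 yaw 161.3
mallet conf 0.76 iou 0.875 x 0.5218 y -0.3821 yaw 18.2
mallet conf 0.74 iou 0.487 x 0.7803 y -0.2325 yaw -31.7
```

```bash
cat >> h.py <<'E'
YR=np.radians(3.2); RK=TF(.5522,-.0055,0,YR); LY=dict(a=.112,b=0.,c=-.112); GX=np.array([-.023,0,.052])
FLIP=np.diag([1,-1,-1,1.])
def tchock(T):  # tool pose holding a chock whose pose is T
    Q=T.copy(); Q[:3,3]=(T@np.r_[GX,1])[:3]; Q=Q@FLIP; Q[:3,3]-=G*Q[:3,2]; return Q
def rackchock(lane,x,lift=0.):
    T=np.eye(4); T[:3,:3]=R.from_euler('y',-6,degrees=True).as_matrix(); T[:3,3]=x,LY[lane],.033+np.tan(np.radians(6))*x
    T[:3,3]+=T[:3,2]*lift; return RK@T
CH={'a':(.5012,.3801,77.8),'b':(.4071,.3751,97.0),'c':(.5902,.3852,93.5)}
def matchock(k,lift=0.): x,y,a=CH[k]; return TF(x,y,.004+lift,np.radians(a))
E
cat > pick.py <<'E'
from h import *; import sys
k=sys.argv[1]
rows([(tchock(matchock(k,.09)),.05,"above"),(tchock(matchock(k)),.05,"down"),(tchock(matchock(k)),.0,"close"),(tchock(matchock(k,.15)),0,"lift")])
T=tchock(matchock(k,.15)); rows([(tchock(rackchock(k,-.115,.15)),0,"over")],T)
T=tchock(rackchock(k,-.115,.15)); rows([(tchock(rackchock(k,-.115,.003)),0,"lower"),(tchock(rackchock(k,-.115,-.001)),0,"touch"),(tchock(rackchock(k,-.075,-.001)),0,"push"),(tchock(rackchock(k,-.060,-.001)),0,"push")],T)
E
python3 pick.py a
```

```text
above [0.0, 0.0, 0.215, 0.057, -0.004, 0.104, 0.05] rows>=1.9
down [0.0, 0.0, 0.215, 0.057, -0.004, 0.194, 0.05] rows>=1.4
close [0.0, 0.0, 0.215, 0.057, -0.004, 0.194, 0.0] rows>=0.0
lift [0.0, 0.0, 0.215, 0.057, -0.004, 0.044, 0] rows>=2.4
over [-0.068, 0.089, 1.301, -0.282, -0.067, -0.013, 0] rows>=7.0
lower [0.0, 0.0, 0.0, 0.0, 0.0, 0.147, 0] rows>=2.4
touch [0.0, 0.0, 0.0, 0.0, 0.0, 0.151, 0] rows>=0.1
push [0.0, 0.0, 0.0, 0.04, 0.0, 0.151, 0] rows>=0.6
push [0.0, 0.0, 0.0, 0.055, 0.0, 0.151, 0] rows>=0.2
```

Call:
move_arm --plan '[0,0,0.11,0.03,-0.002,0.05,0.05,0,0,0.215,0.057,-0.004,0.104,0.05,0,0,0.215,0.057,-0.004,0.104,0.05,0,0,0.215,0.057,-0.004,0.15,0.05,0,0,0.215,0.057,-0.004,0.194,0.05,0,0,0.215,0.057,-0.004,0.194,0.05,0,0,0.215,0.057,-0.004,0.194,0,0,0,0.215,0.057,-0.004,0.194,0,0,0,0.215,0.057,-0.004,0.194,0,0,0,0.215,0.057,-0.004,0.15,0,0,0,0.215,0.057,-0.004,0.1,0,0,0,0.215,0.057,-0.004,0.044,0]' --squeeze 60

```text
clock: 6.2
position: [0.4957, 0.3579, 0.3629]
ee_rot: [0.778, 0.628, 0.0, 0.0]
ft_force: [0.7, 0.5, -2.0]
grip_width: 0.178
grasp_force: 59.2
```

Call:
move_arm --plan '[-0.008,0.01,0.15,-0.03,-0.007,-0.001,0,-0.017,0.02,0.32,-0.066,-0.015,-0.003,0,-0.025,0.033,0.49,-0.105,-0.025,-0.005,0,-0.034,0.045,0.65,-0.141,-0.033,-0.006,0,-0.042,0.056,0.81,-0.178,-0.042,-0.008,0,-0.05,0.067,0.98,-0.214,-0.05,-0.01,0,-0.06,0.078,1.14,-0.25,-0.06,-0.011,0,-0.068,0.089,1.301,-0.282,-0.067,-0.013,0,-0.068,0.089,1.301,-0.282,-0.067,-0.013,0,-0.068,0.089,1.301,-0.282,-0.067,-0.013,0]'

```text
clock: 7.45
position: [0.3709, 0.0973, 0.3744]
ee_rot: [0.998, 0.029, 0.053, -0.001]
ft_force: [0.7, -0.4, -2.5]
grip_width: 0.177
grasp_force: 59.4
```

```bash
python3 - <<'E'
from h import *
print(gp(),gp(tchock(rackchock('a',-.115,.15))));p=shot("wrist","w3.png")
for l in("rack","lane_a","keeper_grip","keeper_hinge"): print(l,find(p,l))
for k in "abc": print(k,(RK@np.r_[-.004,LY[k],.067,1])[:3].round(4))
rows([(tchock(rackchock('a',-.115,.003)),0,"lower"),(tchock(rackchock('a',-.115,-.001)),0,"touch")])
E
```

```text
(array([0.3873, 0.0981, 0.2202]), np.float64(3.3)) (array([0.3872, 0.0975, 0.2194]), np.float64(3.2))
rack [(0.97, [0.5539, -0.0066, -0.0013], [411.0, 6.0])]
lane_a [(0.33, [0.5521, -0.0061, -0.0001], [411.0, 7.0])]
keeper_grip [(0.56, [0.4909, 0.2171, 0.104], [99.0, 43.0])]
keeper_hinge []
a [0.542  0.1061 0.067 ]
b [ 0.5482 -0.0057  0.067 ]
c [ 0.5545 -0.1175  0.067 ]
lower [0.0, 0.001, 0.001, 0.0, 0.001, 0.147, 0] rows>=2.4
touch [0.0, 0.001, 0.001, 0.0, 0.001, 0.151, 0] rows>=0.1
```

View pics/w3.png

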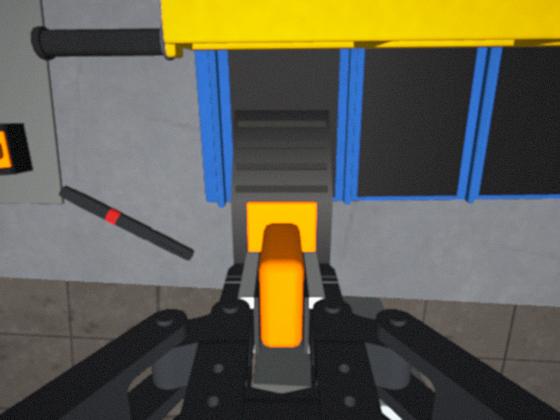

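Call:
move_arm --plan '[0,0,0,0,0,0.05,0,0,0,0,0,0,0.1,0,0,0,0,0,0,0.135,0,0,0,0,0,0,0.145,0,0,0,0,0,0,0.15,0,0,0,0,0,0,0.15,0,0,0,0,0.015,0,0.15,0,0,0,0,0.03,0,0.15,0,0,0,0,0.045,0,0.15,0,0,0,0,0.052,0,0.15,0,0,0,0,0.052,0,0.15,0]'

```text
clock: 9.07
position: [0.4379, 0.1009, 0.2315]
ee_rot: [0.998, 0.028, 0.051, -0.001]
ft_force: [-20.9, -2.4, 27.5]
grip_width: 0.175
grasp_force: 64.9
```

Call:
move_arm --plan '[0,0,0,0.002,0,0,0,0,0,0,0.004,0,0,0,0,0,0,0.004,0,0,0]'

```text
clock: 9.45
position: [0.4413, 0.1012, 0.2319]
ee_rot: [0.998, 0.028, 0.051, -0.0]
ft_force: [-23.8, -2.1, 29.4]
grip_width: 0.173
grasp_force: 65.2
```

Call:
move_arm --plan '[0,0,0,0,0,-0.002,0,0,0,0,0,0,-0.002,0]'

```text
clock: 9.7
position: [0.4426, 0.1005, 0.2331]
ee_rot: [0.998, 0.028, 0.053, -0.001]
ft_force: [0.1, 0.4, -1.3]
grip_width: 0.179
grasp_force: 60.3
```

```bash
python3 - <<'E'
from h import *
print(manip.get_obs()["ft_force"].round(1) if hasattr(manip.get_obs()["ft_force"],"round") else manip.get_obs()["ft_force"])
for l in (0,.001,.002,.003): print(l,rel(pose(),tchock(rackchock('a',-.057,l))))
E
```

```text
[ 0.1  0.4 -1.3]
0 [ 0.    -0.001 -0.001  0.002 -0.     0.003]
0.001 [ 0.    -0.001 -0.001  0.002 -0.     0.002]
0.002 [ 0.    -0.001 -0.001  0.002 -0.     0.001]
0.003 [ 0.    -0.001 -0.001  0.002 -0.    -0.   ]
```

Call:
move_arm --plan '[0,0,0,0.002,0,0.0005,0,0,0,0,0.002,0,0.0005,0]'

```text
clock: 9.95
position: [0.4444, 0.1006, 0.2323]
ee_rot: [0.998, 0.028, 0.052, -0.001]
ft_force: [-0.1, -0.9, 1.4]
grip_width: 0.178
grasp_force: 60.7
```

Call:
move_arm --plan '[0,0,0,0.002,0,0,0,0,0,0,0.002,0,0,0]'

```text
clock: 10.2
position: [0.4451, 0.1008, 0.2323]
ee_rot: [0.998, 0.028, 0.05, -0.001]
ft_force: [-14.2, -1.9, 16.1]
grip_width: 0.176
grasp_force: 62.9
```

Call:
move_arm --plan '[0,0,0,0.001,0,0,0,0,0,0,0.001,0,0,0]'

```text
clock: 10.45
position: [0.4461, 0.1009, 0.2324]
ee_rot: [0.998, 0.028, 0.051, -0.001]
ft_force: [-10.5, -1.1, 11.4]
grip_width: 0.174
grasp_force: 62.4
```

Call:
move_arm --plan '[0,0,0,0,0,-0.001,0,0,0,0,0,0,-0.001,0]'

```text
clock: 10.7
position: [0.4467, 0.1007, 0.233]
ee_rot: [0.998, 0.028, 0.052, -0.001]
ft_force: [-1.6, 0.6, -3.6]
grip_width: 0.178
grasp_force: 60.1
```

Call:
move_arm --plan '[0,0,0,0.001,0,0,0,0,0,0,0.001,0,0,0]'

```text
clock: 10.95
position: [0.4478, 0.1007, 0.2332]
ee_rot: [0.998, 0.028, 0.052, -0.001]
ft_force: [-1.8, 0.0, -3.9]
grip_width: 0.179
grasp_force: 60.0
```

```bash
python3 - <<'E'
from h import *
p=shot("wrist","w4.png"); q=shot("scene"); cv2.imwrite("pics/s4.png",cv2.resize(q["color"][150:280,200:370,::-1],None,fx=4,fy=4))
E
```

```text
(no output)
```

View pics/w4.png

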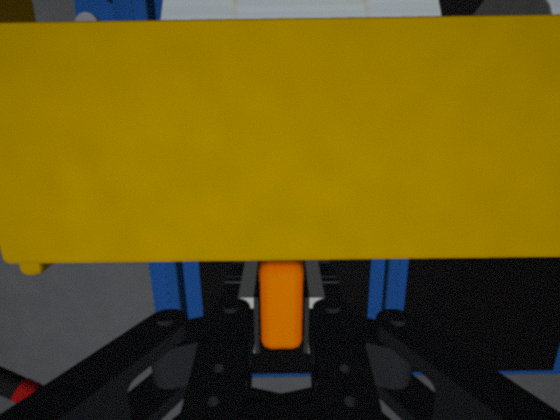

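Call:
move_arm --plan '[0,0,0,0,0,0.001,0,0,0,0,0,0,0.001,0,0,0,0,0,0,0.001,0.045,0,0,0,0,0,0.001,0.045,0,0,0,0,0,0.001,0.045,0,0,0,-0.004,0,-0.04,0.045,0,0,0,-0.02,0,-0.09,0.045,0,0,0,-0.04,0,-0.14,0.045,0,0,0,-0.04,0,-0.14,0.045]'

```text
clock: 12.18
position: [0.3934, 0.0985, 0.3722]
ee_rot: [0.998, 0.028, 0.056, -0.001]
ft_force: [-0.7, -0.1, -0.0]
grip_width: 0.527
grasp_force: 0.0
```

```bash
sed -i 's/CH={/CH0={/; ' h.py; sed -i "s/^def matchock/CH=CH0\ndef matchock/" h.py
python3 - <<'E'
from h import *
p=shot("wrist","w5.png"); print(gp())
import sys; sys.argv=["",'b']; exec(open("pick.py").read())
E
```

```text
(array([0.4104, 0.0987, 0.2161]), np.float64(3.2))
above [0.09, -0.082, -1.636, 0.023, -0.253, 0.072, 0.05] rows>=8.8
down [0.09, -0.082, -1.636, 0.013, -0.253, 0.161, 0.05] rows>=1.4
close [0.09, -0.082, -1.636, 0.013, -0.253, 0.161, 0.0] rows>=0.0
lift [0.09, -0.082, -1.636, 0.029, -0.253, 0.012, 0] rows>=2.4
over [-0.086, 0.08, 1.635, -0.361, -0.077, -0.013, 0] rows>=8.8
lower [0.0, 0.0, 0.0, 0.0, 0.0, 0.147, 0] rows>=2.4
touch [0.0, 0.0, 0.0, 0.0, 0.0, 0.151, 0] rows>=0.1
push [0.0, 0.0, 0.0, 0.04, 0.0, 0.151, 0] rows>=0.6
push [0.0, 0.0, 0.0, 0.055, 0.0, 0.151, 0] rows>=0.2
```

View pics/w5.png

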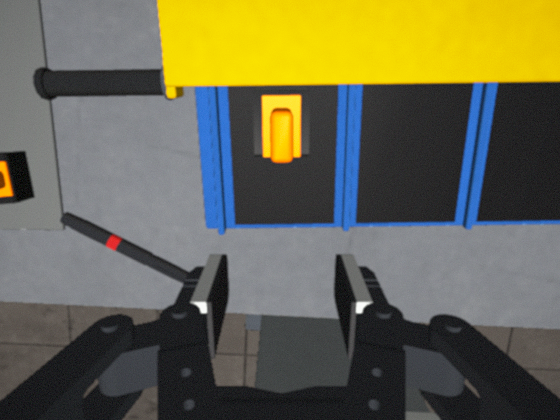

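Call:
move_arm --plan '[0.01,-0.009,-0.17,0.003,-0.03,0.0,0.05,0.02,-0.018,-0.35,0.006,-0.06,0.01,0.05,0.03,-0.027,-0.53,0.009,-0.09,0.02,0.05,0.04,-0.036,-0.71,0.012,-0.12,0.03,0.05,0.05,-0.045,-0.89,0.014,-0.15,0.04,0.05,0.06,-0.054,-1.07,0.016,-0.18,0.05,0.05,0.07,-0.063,-1.25,0.018,-0.205,0.06,0.05,0.08,-0.072,-1.43,0.02,-0.23,0.07,0.05,0.09,-0.082,-1.6,0.023,-0.253,0.072,0.05,0.09,-0.082,-1.636,0.023,-0.253,0.072,0.05,0.09,-0.082,-1.636,0.023,-0.253,0.072,0.05]'

```text
clock: 13.6
position: [0.4099, 0.3517, 0.2982]
ee_rot: [0.663, 0.749, -0.002, -0.002]
ft_force: [0.3, -0.2, 0.4]
grip_width: 0.586
grasp_force: 0.0
```

```bash
python3 - <<'E'
from h import *
print(gp()); p=shot("wrist"); fit(p,CHOCK,"chock_a",.004,93)
rows([(tchock(matchock('b')),.05,"down")])
E
```

```text
(array([0.409 , 0.3518, 0.1432]), np.float64(96.9))
chock_a conf 0.96 iou 0.949 x 0.4070 y 0.3750 yaw 96.9
chock_a conf 0.74 iou 0.983 x 0.5908 y 0.3855 yaw 93.9
down [-0.004, -0.001, -0.002, 0.001, 0.0, 0.088, 0.05] rows>=1.4
```

Call:
move_arm --plan '[-0.004,0,0,0.001,0,0.045,0.05,-0.004,0,0,0.001,0,0.088,0.05,-0.004,0,0,0.001,0,0.088,0.05,-0.004,0,0,0.001,0,0.088,0,-0.004,0,0,0.001,0,0.088,0,-0.004,0,0,0.001,0,0.088,0,-0.004,0,0,0.001,0,0.04,0,-0.004,0,0,0.001,0,-0.01,0,-0.004,0,0,0.001,0,-0.062,0,-0.004,0,0,0.001,0,-0.062,0]'

```text
clock: 15.0
position: [0.4102, 0.3542, 0.3656]
ee_rot: [0.663, 0.749, 0.004, 0.0]
ft_force: [0.4, 0.4, -2.0]
grip_width: 0.176
grasp_force: 61.3
```

Call:
move_arm --plan '[-0.008,0.008,0.17,-0.036,-0.008,-0.001,0,-0.017,0.016,0.35,-0.075,-0.016,-0.003,0,-0.025,0.025,0.52,-0.115,-0.024,-0.004,0,-0.035,0.033,0.7,-0.154,-0.033,-0.006,0,-0.045,0.042,0.87,-0.192,-0.041,-0.007,0,-0.054,0.051,1.05,-0.231,-0.05,-0.009,0,-0.063,0.06,1.22,-0.27,-0.058,-0.01,0,-0.074,0.07,1.4,-0.31,-0.067,-0.012,0,-0.082,0.078,1.57,-0.346,-0.074,-0.013,0,-0.086,0.08,1.635,-0.361,-0.077,-0.013,0,-0.086,0.08,1.635,-0.361,-0.077,-0.013,0,-0.086,0.08,1.635,-0.361,-0.077,-0.013,0]'

```text
clock: 16.5
position: [0.3779, -0.0135, 0.3736]
ee_rot: [0.998, 0.03, 0.052, -0.002]
ft_force: [-0.0, 0.0, -0.9]
grip_width: 0.179
grasp_force: 61.1
```

```bash
python3 - <<'E'
from h import *
print(gp())
rows([(tchock(rackchock('b',-.115,.003)),0,"lower"),(tchock(rackchock('b',-.057,.003)),0,"push")])
E
```

```text
(array([ 0.3939, -0.0123,  0.2194]), np.float64(3.4))
lower [-0.002, 0.001, 0.004, -0.001, 0.002, 0.147, 0] rows>=2.4
push [-0.002, 0.001, 0.004, 0.058, 0.002, 0.147, 0] rows>=0.9
```

Call:
move_arm --plan '[0,0,0.004,0,0.002,0.05,0,0,0,0.004,0,0.002,0.1,0,0,0,0.004,0,0.002,0.135,0,0,0,0.004,0,0.002,0.145,0,0,0,0.004,0,0.002,0.147,0,0,0,0.004,0.015,0.002,0.147,0,0,0,0.004,0.03,0.002,0.147,0,0,0,0.004,0.045,0.002,0.147,0,0,0,0.004,0.053,0.002,0.147,0,0,0,0.004,0.056,0.002,0.147,0,0,0,0.004,0.056,0.002,0.147,0]'

```text
clock: 17.88
position: [0.4486, -0.0124, 0.2332]
ee_rot: [0.998, 0.026, 0.052, -0.002]
ft_force: [-0.5, -0.9, -2.1]
grip_width: 0.175
grasp_force: 61.1
```

Call:
move_arm --plan '[0,0,0,0.0015,0,0,0,0,0,0,0.0015,0,0,0]'

```text
clock: 18.12
position: [0.4501, -0.0124, 0.2336]
ee_rot: [0.998, 0.026, 0.052, -0.002]
ft_force: [0.9, 0.0, -1.6]
grip_width: 0.178
grasp_force: 61.1
```

Call:
move_arm --plan '[0,0,0,0.0015,0,0,0,0,0,0,0.0015,0,0,0]'

```text
clock: 18.38
position: [0.4518, -0.0123, 0.2337]
ee_rot: [0.998, 0.026, 0.052, -0.002]
ft_force: [0.6, -0.7, -2.0]
grip_width: 0.175
grasp_force: 61.1
```

Call:
move_arm --plan '[0,0,0,0.0015,0,0,0,0,0,0,0.0015,0,0,0]'

```text
clock: 18.62
position: [0.4533, -0.0122, 0.2338]
ee_rot: [0.998, 0.026, 0.052, -0.002]
ft_force: [-0.8, 0.1, -2.2]
grip_width: 0.17
grasp_force: 61.1
```

Call:
move_arm --plan '[0,0,0,0.001,0,0,0,0,0,0,0.001,0,0,0]'

```text
clock: 18.88
position: [0.454, -0.0122, 0.2337]
ee_rot: [0.998, 0.026, 0.052, -0.002]
ft_force: [-0.8, -0.5, -2.7]
grip_width: 0.18
grasp_force: 61.1
```

Call:
move_arm --plan '[0,0,0,0.001,0,0,0,0,0,0,0.001,0,0,0]'

```text
clock: 19.12
position: [0.4551, -0.0122, 0.2339]
ee_rot: [0.998, 0.026, 0.052, -0.002]
ft_force: [-1.3, -0.6, -1.7]
grip_width: 0.175
grasp_force: 61.0
```

Call:
move_arm --plan '[0,0,0,0,0,0.001,0,0,0,0,0,0,0.001,0]'

```text
clock: 19.38
position: [0.4554, -0.0121, 0.2331]
ee_rot: [0.998, 0.026, 0.052, -0.002]
ft_force: [-2.4, -0.6, -2.4]
grip_width: 0.178
grasp_force: 61.2
```

Call:
move_arm --plan '[0,0,0,0,0,0.0008,0,0,0,0,0,0,0.0008,0]'

```text
clock: 19.62
position: [0.4554, -0.0121, 0.2329]
ee_rot: [0.998, 0.026, 0.052, -0.002]
ft_force: [-10.4, -0.7, 11.6]
grip_width: 0.171
grasp_force: 63.3
```

Seated on the deck and against the hub; release and fetch the third.

Call:
move_arm --plan '[0,0,0,0,0,0,0.045,0,0,0,0,0,0,0.045,0,0,0,0,0,0,0.045,0,0,0,-0.004,0,-0.04,0.045,0,0,0,-0.02,0,-0.09,0.045,0,0,0,-0.04,0,-0.14,0.045,0,0,0,-0.04,0,-0.14,0.045]'

```text
clock: 20.5
position: [0.401, -0.0149, 0.3709]
ee_rot: [0.998, 0.026, 0.056, -0.0]
ft_force: [0.1, 0.1, 0.2]
grip_width: 0.526
grasp_force: 0.0
```

```bash
python3 - <<'E'
from h import *
p=shot("wrist","w6.png"); print(gp())
import sys; sys.argv=["",'c']; exec(open("pick.py").read())
E
```

```text
(array([ 0.4179, -0.0145,  0.2148]), np.float64(3.0))
above [0.087, -0.084, -1.578, 0.201, -0.367, 0.09, 0.05] rows>=8.5
down [0.087, -0.084, -1.578, 0.192, -0.367, 0.179, 0.05] rows>=1.4
close [0.087, -0.084, -1.578, 0.192, -0.367, 0.179, 0.0] rows>=0.0
lift [0.087, -0.084, -1.578, 0.208, -0.367, 0.03, 0] rows>=2.4
over [-0.083, 0.082, 1.574, -0.476, -0.238, -0.013, 0] rows>=8.5
lower [0.0, 0.0, 0.0, 0.0, 0.0, 0.147, 0] rows>=2.4
touch [0.0, 0.0, 0.0, 0.0, 0.0, 0.151, 0] rows>=0.1
push [0.0, 0.0, 0.0, 0.04, 0.0, 0.151, 0] rows>=0.6
push [0.0, 0.0, 0.0, 0.055, 0.0, 0.151, 0] rows>=0.2
```

Call:
move_arm --plan '[0.01,-0.009,-0.17,0.022,-0.04,0.0,0.05,0.02,-0.018,-0.35,0.044,-0.08,0.0,0.05,0.03,-0.028,-0.53,0.067,-0.122,0.005,0.05,0.04,-0.037,-0.71,0.09,-0.164,0.01,0.05,0.05,-0.046,-0.89,0.112,-0.205,0.015,0.05,0.06,-0.056,-1.07,0.135,-0.246,0.02,0.05,0.07,-0.065,-1.25,0.157,-0.287,0.03,0.05,0.08,-0.075,-1.43,0.18,-0.328,0.05,0.05,0.087,-0.084,-1.578,0.201,-0.367,0.08,0.05,0.087,-0.084,-1.578,0.201,-0.367,0.09,0.05,0.087,-0.084,-1.578,0.201,-0.367,0.09,0.05]'

```text
clock: 21.92
position: [0.5905, 0.3623, 0.2969]
ee_rot: [0.685, 0.728, -0.002, -0.003]
ft_force: [0.4, -0.3, 0.1]
grip_width: 0.584
grasp_force: 0.0
```

```bash
python3 - <<'E'
from h import *
print(gp()); p=shot("wrist"); f=fit(p,CHOCK,"chock_a",.004,93)
rows([(tchock(matchock('c')),.05,"down")])
E
```

```text
(array([0.5893, 0.3626, 0.1419]), np.float64(93.5))
chock_a conf 0.55 iou 0.964 x 0.5908 y 0.3853 yaw 93.9
chock_a conf 0.55 iou 0.429 x 0.5819 y 0.1983 yaw 230.1
down [-0.003, -0.003, -0.001, 0.0, 0.001, 0.089, 0.05] rows>=1.4
```

Call:
move_arm --plan '[-0.003,-0.003,0,0,0.001,0.045,0.05,-0.003,-0.003,0,0,0.001,0.089,0.05,-0.003,-0.003,0,0,0.001,0.089,0.05,-0.003,-0.003,0,0,0.001,0.089,0,-0.003,-0.003,0,0,0.001,0.089,0,-0.003,-0.003,0,0,0.001,0.089,0,-0.003,-0.003,0,0,0.001,0.04,0,-0.003,-0.003,0,0,0.001,-0.01,0,-0.003,-0.003,0,0,0.001,-0.061,0,-0.003,-0.003,0,0,0.001,-0.061,0]'

```text
clock: 23.32
position: [0.592, 0.3633, 0.3662]
ee_rot: [0.685, 0.729, 0.003, 0.0]
ft_force: [-0.4, -0.3, -2.6]
grip_width: 0.177
grasp_force: 61.3
```

Call:
move_arm --plan '[-0.007,0.007,0.14,-0.042,-0.021,-0.02,0,-0.015,0.015,0.29,-0.087,-0.044,-0.03,0,-0.023,0.023,0.44,-0.133,-0.066,-0.03,0,-0.031,0.031,0.59,-0.178,-0.089,-0.03,0,-0.038,0.038,0.73,-0.22,-0.11,-0.03,0,-0.046,0.046,0.88,-0.265,-0.132,-0.03,0,-0.053,0.053,1.02,-0.308,-0.154,-0.03,0,-0.061,0.061,1.17,-0.355,-0.177,-0.03,0,-0.069,0.069,1.32,-0.4,-0.2,-0.025,0,-0.077,0.077,1.47,-0.445,-0.222,-0.02,0,-0.083,0.082,1.574,-0.476,-0.238,-0.013,0,-0.083,0.082,1.574,-0.476,-0.238,-0.013,0]'

```text
clock: 24.82
position: [0.3823, -0.1293, 0.3727]
ee_rot: [0.998, 0.026, 0.051, -0.001]
ft_force: [0.2, 0.1, -2.1]
grip_width: 0.176
grasp_force: 61.2
```

```bash
python3 - <<'E'
from h import *
print(gp())
rows([(tchock(rackchock('c',-.115,.003)),0,"lower"),(tchock(rackchock('c',-.057,.003)),0,"push")])
E
```

```text
(array([ 0.3981, -0.1286,  0.2185]), np.float64(2.9))
lower [0.001, 0.003, -0.004, 0.002, -0.002, 0.146, 0] rows>=2.3
push [0.001, 0.003, -0.004, 0.06, -0.003, 0.146, 0] rows>=0.9
```

Call:
move_arm --plan '[0,0.003,-0.004,0.002,-0.002,0.05,0,0,0.003,-0.004,0.002,-0.002,0.1,0,0,0.003,-0.004,0.002,-0.002,0.135,0,0,0.003,-0.004,0.002,-0.002,0.144,0,0,0.003,-0.004,0.002,-0.002,0.146,0,0,0.003,-0.004,0.017,-0.002,0.146,0,0,0.003,-0.004,0.032,-0.002,0.146,0,0,0.003,-0.004,0.047,-0.002,0.146,0,0,0.003,-0.004,0.057,-0.003,0.146,0,0,0.003,-0.004,0.061,-0.003,0.146,0,0,0.003,-0.004,0.061,-0.003,0.146,0]'

```text
clock: 26.2
position: [0.4593, -0.12, 0.2345]
ee_rot: [0.998, 0.031, 0.053, -0.001]
ft_force: [-0.3, -0.1, -3.2]
grip_width: 0.179
grasp_force: 61.1
```

Call:
move_arm --plan '[0,0,0,0.0015,0,0,0,0,0,0,0.0015,0,0,0]'

```text
clock: 26.45
position: [0.4605, -0.1202, 0.2347]
ee_rot: [0.998, 0.03, 0.053, -0.001]
ft_force: [-2.4, -0.4, -2.6]
grip_width: 0.177
grasp_force: 61.1
```

Call:
move_arm --plan '[0,0,0,0.0015,0,0,0,0,0,0,0.0015,0,0,0]'

```text
clock: 26.7
position: [0.4622, -0.1201, 0.235]
ee_rot: [0.998, 0.03, 0.053, -0.001]
ft_force: [-2.7, -0.4, -4.5]
grip_width: 0.176
grasp_force: 61.0
```

Call:
move_arm --plan '[0,0,0,0,0,0.0013,0,0,0,0,0,0,0.0013,0]'

```text
clock: 26.95
position: [0.4627, -0.12, 0.2339]
ee_rot: [0.998, 0.03, 0.054, -0.001]
ft_force: [-0.2, -0.5, -3.8]
grip_width: 0.175
grasp_force: 61.0
```

Call:
move_arm --plan '[0,0,0,0,0,0.0007,0,0,0,0,0,0,0.0007,0]'

```text
clock: 27.2
position: [0.4627, -0.12, 0.2331]
ee_rot: [0.998, 0.03, 0.054, -0.001]
ft_force: [-0.2, -1.0, -3.4]
grip_width: 0.175
grasp_force: 61.0
```

Call:
move_arm --plan '[0,0,0,0.001,0,0.0007,0,0,0,0,0.001,0,0.0007,0]'

```text
clock: 27.45
position: [0.4633, -0.12, 0.2328]
ee_rot: [0.998, 0.03, 0.053, -0.001]
ft_force: [-8.9, 0.0, 9.5]
grip_width: 0.177
grasp_force: 63.0
```

Call:
move_arm --plan '[0,0,0,0.0005,0,0.0005,0,0,0,0,0.0005,0,0.0005,0]'

```text
clock: 27.7
position: [0.4636, -0.12, 0.2328]
ee_rot: [0.998, 0.03, 0.052, -0.001]
ft_force: [-17.5, 0.8, 21.9]
grip_width: 0.174
grasp_force: 64.8
```

Call:
move_arm --plan '[0,0,0,0,0,-0.0007,0.045,0,0,0,0,0,-0.0007,0.045,0,0,0,0,0,-0.0007,0.045,0,0,0,-0.004,0,-0.04,0.045,0,0,0,-0.02,0,-0.09,0.045,0,0,0,-0.04,0,-0.16,0.045,0,0,0,-0.04,0,-0.16,0.045]'

```text
clock: 28.58
position: [0.4074, -0.1231, 0.3906]
ee_rot: [0.998, 0.03, 0.056, 0.001]
ft_force: [0.3, 0.1, -0.4]
grip_width: 0.526
grasp_force: 0.0
```

```bash
python3 - <<'E'
from h import *
KG=(RK@np.r_[-.0465,.228,.104,1])[:3]; print("model handle",KG)
p=shot("top","t7.png"); print(gp()); print(find(p,"keeper_grip"),find(p,"keeper_hinge"),find(p,"chock_a"),find(p,"hub_a"))
A=tool((.40,.1,.28),60); B=tool((.488,.222,.20),93.2); rows([(A,.06,"A"),(B,.06,"B")])
q=shot("scene"); cv2.imwrite("pics/s7.png",np.vstack([cv2.resize(q["color"][150:280,200:370,::-1],(760,580))]))
E
```

```text
model handle [0.4930452  0.21954879 0.104     ]
(array([ 0.4244, -0.1231,  0.2357]), np.float64(3.5))
[(0.9, [0.4922, 0.2179, 0.1042], [178.0, 233.0])] [(0.97, [0.597, 0.2271, 0.122], [174.0, 191.0])] [(0.92, [0.5078, -0.1177, 0.0257], [309.0, 229.0]), (0.7, [0.4923, 0.1037, 0.0285], [226.0, 235.0]), (0.58, [0.4938, -0.0125, 0.0244], [270.0, 234.0])] [(0.95, [0.7442, -0.0665, 0.0337], [290.0, 142.0]), (0.8, [0.5441, 0.0986, 0.0723], [227.0, 214.0]), (0.61, [0.5582, -0.1172, 0.0668], [310.0, 209.0]), (0.52, [0.545, -0.0102, 0.0669], [269.0, 214.0])]
A [0.051, -0.097, -0.985, 0.011, -0.223, -0.048, 0.06] rows>=5.3
B [0.082, -0.083, -1.564, 0.098, -0.34, 0.041, 0.06] rows>=3.1
```

View pics/s7.png

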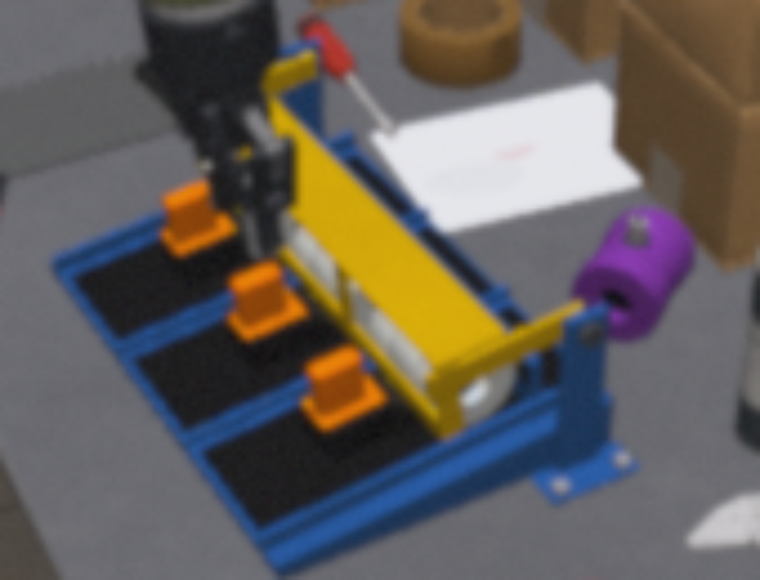

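Call:
move_arm --plan '[0.01,-0.01,-0.17,0.008,-0.035,0.0,0.06,0.02,-0.019,-0.35,0.018,-0.07,0.0,0.06,0.03,-0.028,-0.53,0.03,-0.11,0.0,0.06,0.038,-0.038,-0.71,0.04,-0.15,0.005,0.06,0.047,-0.047,-0.88,0.052,-0.19,0.01,0.06,0.056,-0.056,-1.06,0.064,-0.23,0.015,0.06,0.065,-0.065,-1.23,0.076,-0.27,0.025,0.06,0.074,-0.075,-1.4,0.088,-0.31,0.035,0.06,0.082,-0.083,-1.564,0.098,-0.34,0.041,0.06,0.082,-0.083,-1.564,0.098,-0.34,0.041,0.06,0.082,-0.083,-1.564,0.098,-0.34,0.041,0.06]'

```text
clock: 30.25
position: [0.4883, 0.2221, 0.3553]
ee_rot: [0.688, 0.726, -0.0, 0.0]
ft_force: [0.1, -1.4, -0.4]
grip_width: 0.706
grasp_force: 0.0
```

```bash
cat >> h.py <<'E'
HX,HZ,HR,A0=.056,.121,.103,np.radians(189.2); KY=.232
def keep(th,yaw=93.2,dy=0,lean=0.):
    a=A0-th; g=(RK@np.r_[HX+HR*np.cos(a),KY+dy,HZ+HR*np.sin(a),1])[:3]; return tool(g,yaw,lean)
E
python3 - <<'E'
from h import *
p=shot("wrist","w8.png"); print(gp(),gp(keep(0))); print(find(p,"keeper_grip"),find(p,"keeper_hinge"))
for s in manip.silhouettes(p,"keeper_grip")[:1]:
    M=np.array(s["pixels"]); print(M.sum())
E
```

```text
(array([0.4885, 0.2214, 0.2007]), np.float64(93.1)) (array([0.4936, 0.2236, 0.1045]), np.float64(93.2))
[(0.91, [0.49, 0.2156, 0.1054], [285.0, 219.0]), (0.75, [0.4921, 0.1048, 0.0224], [280.0, 297.0])] []
13472
```

View pics/w8.png

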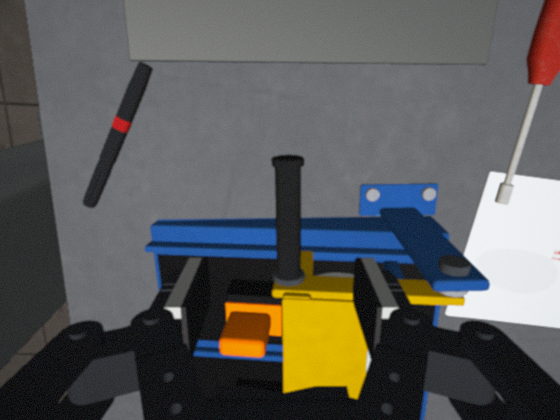

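```bash
python3 - <<'E'
from h import *
p=shot("wrist"); a=onplane(p,(288,165),.1045);b=onplane(p,(288,272),.1045); print(a,b,(a+b)/2)
m=(a+b)/2; g=np.r_[m[:2]+0.006*(a-b)[:2]/np.linalg.norm((a-b)[:2]),.1045]; print(g,np.linalg.inv(RK)@np.r_[g,1])
rows([(tool(g,93.2),.05,"down")])
E
```

```text
[0.49046125 0.24898256 0.1045    ] [0.49475114 0.17630658 0.1045    ] [0.49260619 0.21264457 0.1045    ]
[0.49225264 0.21863414 0.1045    ] [-0.04734238  0.22713102  0.1045      1.        ]
down [0.002, 0.002, -0.002, -0.003, 0.003, 0.097, 0.05] rows>=1.6
```

Call:
move_arm --plan '[0,0,0,-0.002,0.003,0.05,0.05,0,0,0,-0.003,0.003,0.085,0.05,0,0,0,-0.003,0.003,0.097,0.05,0,0,0,-0.003,0.003,0.097,0.05,0,0,0,-0.003,0.003,0.097,0,0,0,0,-0.003,0.003,0.097,0,0,0,0,-0.003,0.003,0.097,0,0,0,0,-0.003,0.003,0.097,0]' --squeeze 30

```text
clock: 31.5
position: [0.4922, 0.2197, 0.2605]
ee_rot: [0.687, 0.726, 0.001, 0.002]
ft_force: [0.2, -0.8, 7.2]
grip_width: 0.173
grasp_force: 29.3
```

Call:
move_arm --plan '[0,0,0,0,-0.001,-0.015,0,0,0,0,0,0,-0.031,0,0,0,0,0,0.003,-0.046,0,0,0,0,0,0.003,-0.046,0]'

```text
clock: 32.0
position: [0.4946, 0.2198, 0.3061]
ee_rot: [0.687, 0.726, 0.0, 0.001]
ft_force: [0.5, 1.9, -1.8]
grip_width: 0.172
grasp_force: 30.0
```

Call:
move_arm --plan '[0,0,0,0,0.006,-0.015,0,0,0,0,0,0.013,-0.028,0,0,0,0,0,0.023,-0.04,0,0,0,0,0,0.034,-0.051,0,0,0,0,0,0.047,-0.059,0,0,0,0,0,0.06,-0.066,0,0,0,0,0,0.075,-0.071,0,0,0,0,0,0.09,-0.073,0,0,0,0,0,0.1,-0.073,0,0,0,0,0,0.1,-0.073,0]'

```text
clock: 33.25
position: [0.595, 0.2268, 0.3807]
ee_rot: [0.687, 0.727, 0.002, 0.001]
ft_force: [0.9, 6.2, 5.3]
grip_width: 0.175
grasp_force: 32.8
```

```bash
python3 - <<'E'
from h import *
print(gp(), (np.linalg.inv(RK)@np.r_[gp()[0],1]).round(4)); p=shot("top","t9.png"); print(find(p,"keeper_grip"),find(p,"hub_a"))
E
```

```text
(array([0.5956, 0.2272, 0.2257]), np.float64(93.3)) [0.0563 0.2299 0.2257 1.    ]
[(0.33, [0.5475, -0.0111, 0.0666], [269.0, 213.0])] [(0.86, [0.5584, -0.1174, 0.0676], [310.0, 209.0]), (0.79, [0.5463, -0.0083, 0.0661], [268.0, 213.0]), (0.62, [0.745, -0.067, 0.0338], [290.0, 142.0]), (0.59, [0.5404, 0.0968, 0.071], [228.0, 215.0])]
```

Call:
move_arm --plan '[0,0,0,0,0,0,0.05,0,0,0,0,0,0,0.05,0,0,0,0,0,0,0.05,0,0,0,0,0,-0.05,0.05,0,0,0,0,0,-0.1,0.05,0,0,0,0.03,-0.06,-0.1,0.05,0,0,0,0.03,-0.1,-0.1,0.05,0,0,0,0.03,-0.1,-0.1,0.05]'

```text
clock: 34.4
position: [0.4897, 0.251, 0.4788]
ee_rot: [0.686, 0.728, -0.0, 0.002]
ft_force: [1.4, -0.7, 0.5]
grip_width: 0.586
grasp_force: 0.0
```

```bash
python3 - <<'E'
from h import *
print(gp()); p=shot("top","t10.png"); print("grip",find(p,"keeper_grip")); print("lane",find(p,"lane_a")); print("pin",find(p,"pin_a"));fit(p,MALLET,"mallet",.006,17); print(find(p,"mallet"))
A=tool((.46,-.30,.25),15); rows([(A,.06,"A")])
cv2.imwrite("pics/t10c.png",cv2.resize(p["color"][150:310,160:460,::-1],(800,427),interpolation=cv2.INTER_CUBIC))
E
```

```text
(array([0.4902, 0.2505, 0.3238]), np.float64(93.4))
grip [(0.74, [0.5926, 0.2275, 0.2224], [166.0, 187.0])]
lane [(0.76, [0.5421, 0.1039, 0.0675], [225.0, 215.0]), (0.65, [0.5505, -0.0045, 0.0711], [267.0, 211.0]), (0.62, [0.5561, -0.1195, 0.0692], [311.0, 209.0])]Traceback (most recent call last):
  File "<stdin>", line 2, in <module>
  File "h.py", line 17, in find
    return [(round(d["conf"],2),w(p,d["position"]).round(4).tolist(),px(p,w(p,d["position"])).round().tolist()) for d in getattr(manip,f)(p,l)]
                                                                                                                         ~~~~~~~~~~~~~~~~^^^^^
ValueError: it knows: caliper, chock, chock_mat, hub, keeper_grip, keeper_hinge, lane, mallet, mallet_pad, marker_red, nut_driver, rack, silicone_spray
```

```bash
python3 - <<'E'
from h import *
p=shot("top","t10.png"); fit(p,MALLET,"mallet",.006,17)
A=tool((.46,-.30,.25),17); rows([(A,.06,"A")])
cv2.imwrite("pics/t10c.png",cv2.resize(p["color"][150:310,160:460,::-1],(800,427),interpolation=cv2.INTER_CUBIC))
E
```

```text
mallet conf 0.81 iou 0.871 x 0.5212 y -0.3839 yaw 17.2
mallet conf 0.71 iou 0.227 x 0.6874 y 0.3507 yaw 52.7
A [0.001, 0.0, 1.329, -0.547, -0.064, 0.073, 0.06] rows>=8.9
```

View pics/t10c.png

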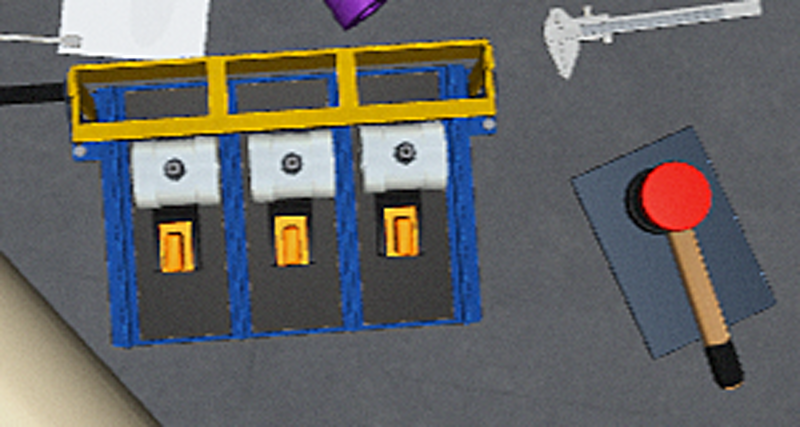

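Call:
move_arm --plan '[0,0,0.15,-0.06,-0.007,0.0,0.06,0,0,0.3,-0.12,-0.014,0.0,0.06,0,0,0.45,-0.18,-0.021,0.0,0.06,0,0,0.6,-0.24,-0.028,0.0,0.06,0,0,0.75,-0.3,-0.035,0.01,0.06,0,0,0.9,-0.36,-0.042,0.03,0.06,0,0,1.05,-0.42,-0.05,0.05,0.06,0,0,1.2,-0.48,-0.057,0.06,0.06,0,0,1.329,-0.547,-0.064,0.073,0.06,0,0,1.329,-0.547,-0.064,0.073,0.06,0,0,1.329,-0.547,-0.064,0.073,0.06]'

```text
clock: 36.08
position: [0.4596, -0.3003, 0.4053]
ee_rot: [0.989, 0.148, 0.001, -0.0]
ft_force: [-0.2, 1.8, -0.1]
grip_width: 0.703
grasp_force: 0.0
```

```bash
python3 - <<'E'
from h import *
print(gp()); p=shot("top")
for k,uv in dict(a=(225.3,212.9),b=(269.1,210.7),c=(311.9,207)).items():
    X=onplane(p,uv,.117); print(k,X.round(4),(np.linalg.inv(RK)@np.r_[X,1]).round(4)[:2])
p=shot("wrist","w11.png"); fit(p,MALLET,"mallet",.006,17); print(find(p,"mallet"),find(p,"mallet_pad"))
E
```

```text
(array([ 0.4598, -0.3002,  0.2503]), np.float64(17.1))
a [0.5421 0.0993 0.117 ] [-0.0042  0.1052]
b [ 0.5479 -0.0102  0.117 ] [-0.0046 -0.0045]
c [ 0.5574 -0.1177  0.117 ] [-0.001  -0.1123]
mallet conf 0.75 iou 0.767 x 0.5186 y -0.3834 yaw 18.7
[(0.67, [0.5201, -0.3857, 0.0051], [383.0, 126.0])] [(0.55, [0.4773, -0.4052, -0.0025], [383.0, 170.0])]
```

View pics/w11.png

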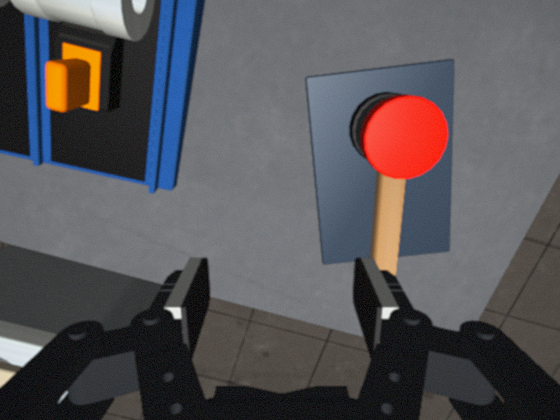

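```bash
python3 - <<'E'
from h import *
p=shot("wrist"); 
c=onplane(p,(406,137),.078); print(c)
for uv in ((391,182),(386,250)): print(onplane(p,uv,.006+.054))
rows([(tool((.4647,-.4014,.14),17.5),.06,"hover")])
E
```

```text
[ 0.51994977 -0.38524678  0.078     ]
[ 0.47875664 -0.39481207  0.06      ]
[ 0.41640249 -0.41542462  0.06      ]
hover [0.002, -0.001, -0.007, -0.025, 0.099, 0.111, 0.06] rows>=2.4
```

Call:
move_arm --plan '[0,0,-0.007,-0.01,0.04,0.02,0.06,0,0,-0.007,-0.02,0.08,0.06,0.06,0,0,-0.007,-0.025,0.099,0.1,0.06,0,0,-0.007,-0.025,0.099,0.111,0.06,0,0,-0.007,-0.025,0.099,0.111,0.06]'

```text
clock: 37.05
position: [0.4651, -0.4009, 0.2953]
ee_rot: [0.988, 0.152, 0.001, 0.0]
ft_force: [-0.8, 0.6, 1.1]
grip_width: 0.702
grasp_force: 0.0
```

```bash
python3 - <<'E'
from h import *
print(gp()); p=shot("wrist","w12.png"); fit(p,MALLET,"mallet",.006,17); print(find(p,"mallet"))
E
```

```text
(array([ 0.4654, -0.4009,  0.1403]), np.float64(17.5))
mallet conf 0.94 iou 0.928 x 0.5183 y -0.3854 yaw 17.2
[(0.58, [0.5185, -0.3844, 0.0067], [281.0, 111.0])]
```

View pics/w12.png

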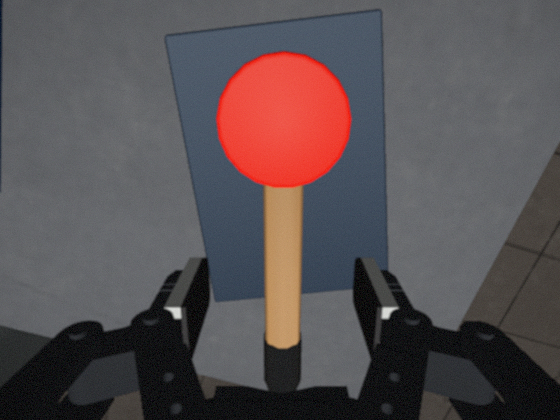

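Call:
move_arm --plan '[0,0,0,0,0.001,0.05,0.06,0,0,0,0,0.001,0.09,0.06,0,0,0,0,0.001,0.094,0.06,0,0,0,0,0.001,0.094,0.06,0,0,0,0,0.001,0.094,0,0,0,0,0,0.001,0.094,0,0,0,0,0,0.001,0.094,0,0,0,0,0,0.001,0.094,0,0,0,0,0,0.001,0.07,0,0,0,0,0,0.001,0.03,0,0,0,0,0,0.001,-0.02,0,0,0,0,0,0.001,-0.05,0]' --squeeze 120

```text
clock: 38.75
position: [0.4649, -0.4029, 0.3475]
ee_rot: [0.988, 0.152, 0.001, 0.001]
ft_force: [0.7, 0.1, -4.8]
grip_width: 0.258
grasp_force: 118.2
```

```bash
cat >> h.py <<'E'
PIN=dict(a=(.5421,.0993),b=(.5479,-.0102),c=(.5574,-.1177))
def strike(k,face,back=.010,L=.0555):
    g=np.r_[PIN[k],0]-(back+L)*RK[:3,0]; g[2]=face+.040; return tool(g,3.2)
E
python3 - <<'E'
from h import *
print(gp()); p=shot("top")
for z in (.18,.2,.22): print(z,(np.linalg.inv(RK)@np.r_[onplane(p,(268.7,198.7),z),1]).round(3), (np.linalg.inv(RK)@np.r_[onplane(p,(265,192.5),z),1]).round(3))
p=shot("wrist","w13.png"); print(find(p,"mallet"))
rows([(strike('c',.150),0,"over c")])
E
```

```text
(array([ 0.4653, -0.4033,  0.1925]), np.float64(17.5))
0.18 [ 0.018 -0.005  0.18   1.   ] [0.033 0.003 0.18  1.   ]
0.2 [ 0.015 -0.005  0.2    1.   ] [0.03  0.003 0.2   1.   ]
0.22 [ 0.013 -0.004  0.22   1.   ] [0.028 0.003 0.22  1.   ]
[]
over c [0.003, -0.002, 0.249, 0.11, -0.261, 0.0, 0] rows>=4.5
```

View pics/w13.png

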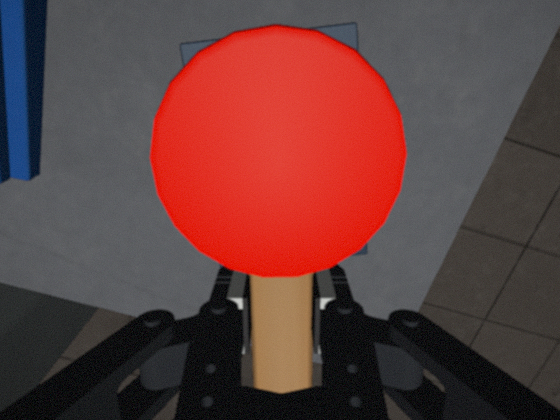

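```bash
python3 - <<'E'
from h import *
rows([(strike('c',.135,.06),0,"c back"),(strike('c',.135,.014),0,"c over"),(strike('c',.120,.014),0,"c touch"),(strike('c',.104,.014),0,"c home")])
E
```

```text
c back [0.003, -0.002, 0.249, 0.062, -0.273, 0.015, 0] rows>=4.5
c over [0.003, -0.002, 0.249, 0.106, -0.262, 0.015, 0] rows>=0.7
c touch [0.003, -0.002, 0.249, 0.106, -0.262, 0.03, 0] rows>=0.2
c home [0.003, -0.002, 0.249, 0.106, -0.262, 0.046, 0] rows>=0.3
```

Call:
move_arm --plan '[0,0,0.05,0.012,-0.054,0.003,0,0,0,0.1,0.025,-0.109,0.006,0,0,0,0.15,0.037,-0.164,0.009,0,0,0,0.2,0.05,-0.218,0.012,0,0,0,0.249,0.062,-0.273,0.015,0,0,0,0.249,0.062,-0.273,0.015,0,0,0,0.249,0.085,-0.268,0.015,0,0,0,0.249,0.106,-0.262,0.015,0,0,0,0.249,0.106,-0.262,0.015,0,0,0,0.249,0.106,-0.262,0.026,0,0,0,0.249,0.106,-0.262,0.026,0]'

```text
clock: 40.28
position: [0.4863, -0.1217, 0.317]
ee_rot: [1.0, 0.027, -0.001, 0.0]
ft_force: [-0.7, -0.1, -4.7]
grip_width: 0.261
grasp_force: 118.6
```

```bash
python3 - <<'E'
from h import *
print(gp(),gp(strike('c',.124,.014)),manip.get_obs()["ft_force"]); p=shot("wrist"); q=shot("scene")
cv2.imwrite("pics/m14.png",np.hstack([cv2.resize(p["color"],(400,300)),cv2.resize(q["color"][150:280,200:370],(400,300))])[:,:,::-1])
E
```

```text
(array([ 0.4861, -0.1218,  0.162 ]), np.float64(3.1)) (array([ 0.488 , -0.1216,  0.164 ]), np.float64(3.2)) [-0.65243462 -0.0506361  -4.73523929]
```

View pics/m14.png

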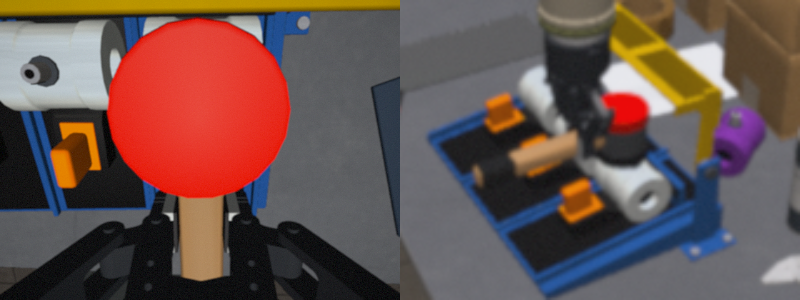

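Call:
move_arm --plan '[0,0,0,0.002,0,0.003,0,0,0,0,0.002,0,0.006,0,0,0,0,0.002,0,0.006,0]'

```text
clock: 40.75
position: [0.4894, -0.1212, 0.3124]
ee_rot: [1.0, 0.028, 0.001, 0.0]
ft_force: [0.4, 0.6, -4.6]
grip_width: 0.261
grasp_force: 118.6
```

Call:
move_arm --plan '[0,0,0,0,0,0.002,0,0,0,0,0,0,0.004,0,0,0,0,0,0,0.006,0,0,0,0,0,0,0.006,0]'

```text
clock: 41.25
position: [0.4897, -0.1212, 0.3069]
ee_rot: [1.0, 0.028, 0.001, 0.001]
ft_force: [-1.6, 0.1, 5.0]
grip_width: 0.265
grasp_force: 119.7
```

Call:
move_arm --plan '[0,0,0,0,0,0.002,0,0,0,0,0,0,0.004,0,0,0,0,0,0,0.004,0]'

```text
clock: 41.62
position: [0.4894, -0.1213, 0.3024]
ee_rot: [1.0, 0.028, 0.001, 0.0]
ft_force: [-0.7, 0.9, 2.4]
grip_width: 0.258
grasp_force: 119.7
```

Call:
move_arm --plan '[0,0,0,0,0,0.002,0,0,0,0,0,0,0.004,0,0,0,0,0,0,0.004,0]'

```text
clock: 42.0
position: [0.4898, -0.1212, 0.299]
ee_rot: [1.0, 0.028, 0.001, 0.001]
ft_force: [-1.7, 1.2, 6.7]
grip_width: 0.26
grasp_force: 120.7
```

Call:
move_arm --plan '[0,0,0,0,0,0.001,0,0,0,0,0,0,0.002,0,0,0,0,0,0,0.002,0]'

```text
clock: 42.38
position: [0.4906, -0.121, 0.2982]
ee_rot: [1.0, 0.028, 0.003, 0.001]
ft_force: [-2.4, 0.9, 14.7]
grip_width: 0.262
grasp_force: 121.8
```

Call:
move_arm --plan '[0,0,0,0,0,0.001,0,0,0,0,0,0,0.002,0,0,0,0,0,0,0.002,0]'

```text
clock: 42.75
position: [0.4907, -0.1219, 0.2964]
ee_rot: [1.0, 0.027, 0.003, 0.002]
ft_force: [-2.1, -1.3, 17.3]
grip_width: 0.262
grasp_force: 122.0
```

Call:
move_arm --plan '[0,0,0,0,0,-0.01,0,0,0,0,0.01,0,-0.012,0,0,0,0,0.026,0,-0.012,0,0,0,0,0.026,0,-0.012,0]'

```text
clock: 43.25
position: [0.5159, -0.1195, 0.3058]
ee_rot: [1.0, 0.028, 0.0, -0.0]
ft_force: [-0.9, -0.5, -4.6]
grip_width: 0.263
grasp_force: 118.8
```

Call:
move_arm --plan '[0,0,0,0,0,0.004,0,0,0,0,0,0,0.007,0,0,0,0,0,0,0.007,0]'

```text
clock: 43.62
position: [0.515, -0.1199, 0.2993]
ee_rot: [1.0, 0.028, 0.0, 0.001]
ft_force: [0.1, 0.1, -4.7]
grip_width: 0.259
grasp_force: 118.8
```

Call:
move_arm --plan '[0,0,0,0,0,0.0015,0,0,0,0,0,0,0.0015,0]'

```text
clock: 43.88
position: [0.5156, -0.1198, 0.2986]
ee_rot: [1.0, 0.028, 0.001, 0.001]
ft_force: [-0.1, -0.5, -1.6]
grip_width: 0.256
grasp_force: 119.6
```

Call:
move_arm --plan '[0,0,0,0,0,0.0015,0,0,0,0,0,0,0.0015,0]'

```text
clock: 44.12
position: [0.5163, -0.1197, 0.2982]
ee_rot: [1.0, 0.028, 0.002, 0.001]
ft_force: [-1.4, 1.0, 9.2]
grip_width: 0.264
grasp_force: 120.9
```

Call:
move_arm --plan '[0,0,0,0,0,0.0015,0,0,0,0,0,0,0.0015,0]'

```text
clock: 44.38
position: [0.517, -0.1195, 0.2979]
ee_rot: [1.0, 0.028, 0.004, 0.001]
ft_force: [-1.8, 0.6, 15.5]
grip_width: 0.262
grasp_force: 122.1
```

Call:
move_arm --plan '[0,0,0,0,0,0.0015,0,0,0,0,0,0,0.0015,0]'

```text
clock: 44.62
position: [0.5176, -0.1194, 0.2975]
ee_rot: [1.0, 0.028, 0.005, 0.002]
ft_force: [-4.2, 1.3, 25.4]
grip_width: 0.259
grasp_force: 123.5
```

Call:
move_arm --plan '[0,0,0,0,0,-0.01,0,0,0,0,-0.015,0,-0.03,0,0,0,0,-0.015,0,-0.035,0,0,0,0,-0.015,0,-0.035,0]'

```text
clock: 45.12
position: [0.5005, -0.1208, 0.3285]
ee_rot: [1.0, 0.028, 0.001, 0.001]
ft_force: [-0.0, 0.6, -5.0]
grip_width: 0.261
grasp_force: 119.1
```

```bash
python3 - <<'E'
from h import *
print(gp()); p=shot("top"); print(find(p,"hub_b"))
rows([(strike('b',.135,.0),0,"b over"),(strike('b',.122,-.010),0,"b near"),(strike('b',.104,-.010),0,"b home")])
E
```

```text
(array([ 0.5008, -0.121 ,  0.1735]), np.float64(3.2))
[(0.92, [0.5473, -0.0112, 0.0655], [269.0, 213.0]), (0.87, [0.7443, -0.0681, 0.0322], [290.0, 142.0]), (0.84, [0.5418, 0.1014, 0.0722], [226.0, 215.0]), (0.69, [0.5572, -0.1167, 0.0652], [310.0, 209.0])]
b over [0.001, -0.001, 0.0, -0.002, -0.108, -0.002, 0] rows>=1.7
b near [0.001, -0.001, 0.0, 0.008, -0.108, 0.011, 0] rows>=0.3
b home [0.001, -0.001, 0.0, 0.008, -0.108, 0.029, 0] rows>=0.3
```

Call:
move_arm --plan '[0,0,0,-0.002,-0.036,-0.002,0,0,0,0,-0.002,-0.072,-0.002,0,0,0,0,-0.002,-0.108,-0.002,0,0,0,0,0.008,-0.108,0.008,0,0,0,0,0.008,-0.108,0.014,0,0,0,0,0.008,-0.108,0.018,0,0,0,0,0.008,-0.108,0.022,0,0,0,0,0.008,-0.108,0.022,0]'

```text
clock: 46.22
position: [0.5025, -0.0125, 0.3068]
ee_rot: [1.0, 0.028, 0.001, 0.001]
ft_force: [-1.2, 0.1, 0.3]
grip_width: 0.259
grasp_force: 119.9
```

Call:
move_arm --plan '[0,0,0,0,0,0.003,0,0,0,0,0,0,0.006,0,0,0,0,0,0,0.008,0,0,0,0,0,0,0.008,0]'

```text
clock: 46.72
position: [0.5024, -0.0125, 0.2983]
ee_rot: [1.0, 0.028, 0.001, 0.001]
ft_force: [0.0, 0.2, 2.2]
grip_width: 0.263
grasp_force: 119.9
```

Call:
move_arm --plan '[0,0,0,0,0,0.0015,0,0,0,0,0,0,0.003,0,0,0,0,0,0,0.003,0]'

```text
clock: 47.1
position: [0.5037, -0.0122, 0.2975]
ee_rot: [1.0, 0.028, 0.003, 0.001]
ft_force: [-2.8, -0.4, 17.7]
grip_width: 0.259
grasp_force: 122.6
```

Call:
move_arm --plan '[0,0,0,0,0,0.001,0,0,0,0,0,0,0.002,0,0,0,0,0,0,0.002,0]'

```text
clock: 47.48
position: [0.5047, -0.012, 0.297]
ee_rot: [1.0, 0.028, 0.005, 0.001]
ft_force: [-3.3, -0.9, 29.0]
grip_width: 0.263
grasp_force: 124.0
```

Pin b hits its stop (stiff, 34 N). Now a.

Call:
move_arm --plan '[0,0,0,0,0,-0.01,0,0,0,0,-0.01,0,-0.03,0,0,0,0,-0.01,0,-0.035,0,0,0,0,-0.01,0,-0.035,0]'

```text
clock: 47.98
position: [0.4923, -0.0132, 0.328]
ee_rot: [1.0, 0.028, 0.0, 0.001]
ft_force: [-0.1, 0.3, -4.1]
grip_width: 0.259
grasp_force: 119.2
```

```bash
python3 - <<'E'
from h import *
print(gp())
rows([(strike('a',.135,.0),0,"a over"),(strike('a',.122,-.010),0,"a near"),(strike('a',.104,-.010),0,"a home")])
E
```

```text
(array([ 0.4925, -0.0134,  0.173 ]), np.float64(3.2))
a over [0.001, -0.001, -0.001, 0.0, -0.11, -0.002, 0] rows>=1.8
a near [0.001, -0.001, -0.001, 0.01, -0.11, 0.011, 0] rows>=0.3
a home [0.001, -0.001, -0.001, 0.01, -0.11, 0.029, 0] rows>=0.3
```

Call:
move_arm --plan '[0,0,0,0,-0.036,-0.002,0,0,0,0,0,-0.072,-0.002,0,0,0,0,0,-0.11,-0.002,0,0,0,0,0.01,-0.11,0.008,0,0,0,0,0.01,-0.11,0.014,0,0,0,0,0.01,-0.11,0.018,0,0,0,0,0.01,-0.11,0.022,0,0,0,0,0.01,-0.11,0.022,0]'

```text
clock: 48.98
position: [0.4965, 0.0971, 0.3067]
ee_rot: [1.0, 0.027, 0.001, 0.001]
ft_force: [-0.4, -1.2, -0.2]
grip_width: 0.257
grasp_force: 119.8
```

Call:
move_arm --plan '[0,0,0,0,0,0.003,0,0,0,0,0,0,0.006,0,0,0,0,0,0,0.008,0,0,0,0,0,0,0.008,0]'

```text
clock: 49.48
position: [0.4964, 0.0972, 0.2983]
ee_rot: [1.0, 0.028, 0.001, 0.001]
ft_force: [-1.6, -3.3, 3.4]
grip_width: 0.261
grasp_force: 120.3
```

Call:
move_arm --plan '[0,0,0,0,0,0.0015,0,0,0,0,0,0,0.003,0,0,0,0,0,0,0.003,0]'

```text
clock: 49.85
position: [0.4978, 0.0975, 0.2975]
ee_rot: [1.0, 0.027, 0.003, 0.001]
ft_force: [-1.7, -4.0, 21.4]
grip_width: 0.266
grasp_force: 122.8
```

Call:
move_arm --plan '[0,0,0,0,0,0.001,0,0,0,0,0,0,0.002,0,0,0,0,0,0,0.002,0]'

```text
clock: 50.22
position: [0.4986, 0.0977, 0.297]
ee_rot: [1.0, 0.027, 0.005, 0.001]
ft_force: [-4.1, -5.1, 31.5]
grip_width: 0.262
grasp_force: 124.6
```

Call:
move_arm --plan '[0,0,0,0,0,-0.01,0,0,0,0,-0.01,0,-0.03,0,0,0,0,-0.04,0.0,-0.037,0,0,0,0,-0.075,0,-0.05,0,0,0,0,-0.075,0,-0.06,0,0,0,0,-0.075,0,-0.06,0]'

```text
clock: 50.98
position: [0.4215, 0.0933, 0.3535]
ee_rot: [1.0, 0.028, 0.001, 0.001]
ft_force: [0.6, -0.2, -5.2]
grip_width: 0.262
grasp_force: 119.1
```

```bash
python3 - <<'E'
from h import *
print(gp()); p=shot("top"); print(find(p,"mallet_pad"))
T=tool((.4655,-.4025,.19),17.5); rows([(T,0,"over pad")])
T2=tool((.4655,-.4025,.052),17.5);rows([(T2,0,"down")],T)
E
```

```text
(array([0.4219, 0.093 , 0.1985]), np.float64(3.2))
[(0.7, [0.484, -0.397, 0.001], [410.0, 238.0]), (0.49, [0.7564, -0.2227, 0.0054], [345.0, 140.0])]
over pad [0.0, -0.001, -0.25, 0.016, 0.497, 0.008, 0] rows>=8.0
down [0.0, 0.0, 0.0, 0.0, 0.0, 0.138, 0] rows>=2.2
```

Call:
move_arm --plan '[0,0,-0.03,0.002,0.058,0,0,0,0,-0.06,0.004,0.118,0,0,0,0,-0.09,0.006,0.178,0,0,0,0,-0.12,0.008,0.238,0,0,0,0,-0.15,0.01,0.298,0.0,0,0,0,-0.18,0.012,0.358,0.004,0,0,0,-0.21,0.014,0.418,0.006,0,0,0,-0.24,0.016,0.47,0.008,0,0,0,-0.25,0.016,0.497,0.008,0,0,0,-0.25,0.016,0.497,0.008,0,0,0,-0.25,0.016,0.497,0.008,0]'

```text
clock: 52.45
position: [0.4655, -0.4013, 0.3444]
ee_rot: [0.988, 0.153, 0.0, -0.001]
ft_force: [0.9, 1.1, -4.4]
grip_width: 0.258
grasp_force: 119.4
```

Call:
move_arm --plan '[0,0,0,0,0,0.045,0,0,0,0,0,0,0.09,0,0,0,0,0,0,0.125,0,0,0,0,0,0,0.136,0,0,0,0,0,0,0.14,0,0,0,0,0,0,0.14,0]'

```text
clock: 53.2
position: [0.4657, -0.4022, 0.2072]
ee_rot: [0.988, 0.152, 0.001, 0.001]
ft_force: [-0.0, 0.2, -5.1]
grip_width: 0.26
grasp_force: 119.2
```

Call:
move_arm --plan '[0,0,0,0,0,0.002,0,0,0,0,0,0,0.002,0]'

```text
clock: 53.45
position: [0.4653, -0.4023, 0.2045]
ee_rot: [0.988, 0.152, 0.001, 0.001]
ft_force: [0.5, 1.2, -3.6]
grip_width: 0.259
grasp_force: 119.2
```

Call:
move_arm --plan '[0,0,0,0,0,0.002,0,0,0,0,0,0,0.002,0]'

```text
clock: 53.7
position: [0.4652, -0.4023, 0.2021]
ee_rot: [0.988, 0.152, 0.001, 0.001]
ft_force: [-0.2, 0.2, -2.8]
grip_width: 0.263
grasp_force: 120.0
```

Call:
move_arm --plan '[0,0,0,0,0,0.001,0,0,0,0,0,0,0.001,0]'

```text
clock: 53.95
position: [0.4653, -0.4023, 0.202]
ee_rot: [0.988, 0.152, 0.001, 0.001]
ft_force: [-3.4, 2.6, 7.3]
grip_width: 0.262
grasp_force: 121.4
```

Call:
move_arm --plan '[0,0,0,0,0,-0.0005,0.06,0,0,0,0,0,-0.0005,0.06,0,0,0,0,0,-0.0005,0.06,0,0,0,0,0,-0.0005,0.06,0,0,0,0,0,-0.05,0.06,0,0,0,0,0,-0.11,0.06,0,0,0,0,0,-0.11,0.06]' --squeeze 60

```text
clock: 54.82
position: [0.4664, -0.4025, 0.3162]
ee_rot: [0.988, 0.152, 0.003, 0.004]
ft_force: [0.6, -0.2, -0.4]
grip_width: 0.703
grasp_force: 0.0
```

```bash
python3 - <<'E'
from h import *
print(gp()); p=shot("wrist"); fit(p,MALLET,"mallet",.006,17)
A=tool((.46,-.25,.32),30); rows([(A,.05,"A")]); rows([(tool((.47,.25,.325),93.2),.05,"B")],A)
# pin visibility: dark blob on each hub
p=shot("top"); print(find(p,"keeper_grip"))
E
```

```text
(array([ 0.4676, -0.4036,  0.1612]), np.float64(17.5))
mallet conf 0.94 iou 0.940 x 0.5194 y -0.3851 yaw 17.8
A [0.001, 0.0, -0.218, 0.041, -0.146, -0.165, 0.05] rows>=3.6
B [0.0, 0.0, -1.103, 0.259, -0.428, -0.005, 0.05] rows>=8.0
[(0.81, [0.5897, 0.2257, 0.2218], [166.0, 188.0])]
```

Call:
move_arm --plan '[0,0,0,0,0,-0.06,0.05,0,0,-0.08,0.014,-0.05,-0.12,0.05,0,0,-0.15,0.028,-0.1,-0.165,0.05,0,0,-0.218,0.041,-0.146,-0.165,0.05,0,0,-0.218,0.041,-0.146,-0.165,0.05]'

```text
clock: 55.7
position: [0.4608, -0.2455, 0.4769]
ee_rot: [0.965, 0.262, 0.001, 0.001]
ft_force: [-1.0, -0.8, -0.2]
grip_width: 0.58
grasp_force: 0.0
```

Call:
move_arm --plan '[0,0,-0.13,0.031,-0.052,0,0.05,0,0,-0.27,0.064,-0.106,0,0.05,0,0,-0.41,0.097,-0.16,0,0.05,0,0,-0.55,0.13,-0.214,0,0.05,0,0,-0.69,0.162,-0.268,0,0.05,0,0,-0.83,0.195,-0.322,0,0.05,0,0,-0.97,0.228,-0.376,0,0.05,0,0,-1.103,0.259,-0.428,-0.005,0.05,0,0,-1.103,0.259,-0.428,-0.005,0.05,0,0,-1.103,0.259,-0.428,-0.005,0.05]'

```text
clock: 56.95
position: [0.4707, 0.2494, 0.4791]
ee_rot: [0.687, 0.726, -0.0, 0.0]
ft_force: [1.4, -0.1, 0.1]
grip_width: 0.585
grasp_force: 0.0
```

```bash
python3 - <<'E'
from h import *
print(gp()); p=shot("wrist"); print(find(p,"keeper_grip"),find(p,"keeper_hinge"))
H=(RK@np.r_[HX,.229,HZ+HR,1])[:3]; print("expected",H)
rows([(tool(H+[0,0,.09],93.2),.05,"above"),(tool(H,93.2),.05,"grasp")])
E
```

```text
(array([0.4707, 0.2493, 0.3241]), np.float64(93.2))
[(0.62, [0.5925, 0.2255, 0.2222], [464.0, 249.0])] []
expected [0.59532956 0.22626894 0.224     ]
above [0.001, 0.002, -0.004, -0.028, 0.123, 0.011, 0.05] rows>=2.0
grasp [0.001, 0.002, -0.004, -0.028, 0.123, 0.101, 0.05] rows>=1.4
```

Call:
move_arm --plan '[0,0,0,-0.014,0.06,0.005,0.05,0,0,0,-0.028,0.122,0.011,0.05,0,0,0,-0.028,0.122,0.011,0.05,0,0,0,-0.028,0.122,0.06,0.05,0,0,0,-0.028,0.122,0.1,0.05,0,0,0,-0.028,0.122,0.1,0.05,0,0,0,-0.028,0.122,0.1,0,0,0,0,-0.028,0.122,0.1,0,0,0,0,-0.028,0.122,0.1,0,0,0,0,-0.028,0.122,0.1,0]' --squeeze 30

```text
clock: 58.35
position: [0.5941, 0.2288, 0.3828]
ee_rot: [0.687, 0.726, 0.001, 0.002]
ft_force: [-0.7, -1.1, 8.3]
grip_width: 0.171
grasp_force: 29.3
```

```bash
python3 - <<'E'
from h import *
print((np.linalg.inv(RK)@np.r_[gp()[0],1]).round(4))
E
```

```text
[0.0556 0.2315 0.2278 1.    ]
```

Call:
move_arm --plan '[0,0,0,0,-0.01,0,0,0,0,0,0,-0.025,0.003,0,0,0,0,0,-0.04,0.007,0,0,0,0,0,-0.054,0.014,0,0,0,0,0,-0.067,0.023,0,0,0,0,0,-0.078,0.034,0,0,0,0,0,-0.087,0.046,0,0,0,0,0,-0.095,0.059,0,0,0,0,0,-0.101,0.074,0,0,0,0,0,-0.104,0.089,0,0,0,0,0,-0.104,0.089,0]'

```text
clock: 59.72
position: [0.4909, 0.2224, 0.2903]
ee_rot: [0.687, 0.726, 0.001, 0.001]
ft_force: [10.6, 0.1, -4.6]
grip_width: 0.173
grasp_force: 29.3
```

Call:
move_arm --plan '[0,0,0,0,-0.001,0.01,0,0,0,0,0,-0.001,0.018,0,0,0,0,0,0,0.026,0,0,0,0,0,0,0.026,0]'

```text
clock: 60.22
position: [0.4915, 0.223, 0.2666]
ee_rot: [0.687, 0.726, 0.002, 0.002]
ft_force: [4.7, -3.6, 12.9]
grip_width: 0.17
grasp_force: 31.1
```

```bash
python3 - <<'E'
from h import *
print((np.linalg.inv(RK)@np.r_[gp()[0],1]).round(4)); p=shot("top"); print(find(p,"chock_a"),find(p,"hub_a"))
E
```

```text
[-0.047   0.2315  0.1116  1.    ]
[(0.92, [0.5068, -0.1142, 0.0234], [308.0, 229.0]), (0.91, [0.498, -0.0116, 0.0254], [270.0, 233.0]), (0.48, [0.5935, 0.2283, 0.1221], [174.0, 192.0])] [(0.77, [0.5473, -0.0118, 0.0653], [270.0, 213.0]), (0.7, [0.7423, -0.0666, 0.0338], [290.0, 143.0]), (0.65, [0.5559, -0.1183, 0.0672], [310.0, 210.0]), (0.6, [0.5435, 0.1033, 0.0692], [225.0, 214.0]), (0.46, [0.5072, -0.1165, 0.0273], [309.0, 229.0]), (0.18, [0.7569, -0.2244, 0.0011], [346.0, 141.0])]
```

Call:
move_arm --plan '[0,0,0,0,0,0.001,0,0,0,0,0,0,0.001,0.05,0,0,0,0,0,0.001,0.05,0,0,0,0,0,0.001,0.05,0,0,0,0,0,-0.04,0.05,0,0,0,0,0,-0.09,0.05,0,0,0,0,0,-0.09,0.05]'

```text
clock: 61.25
position: [0.4904, 0.2238, 0.3583]
ee_rot: [0.687, 0.727, 0.002, 0.002]
ft_force: [0.7, 1.1, -0.1]
grip_width: 0.588
grasp_force: 0.0
```

```bash
python3 - <<'E'
from h import *
print(gp()); p=shot("wrist","w15.png"); print(find(p,"keeper_grip"),find(p,"keeper_hinge")); q=shot("top"); print(find(q,"keeper_grip"))
# compare keeper silhouette with the start picture (top camera)
M=np.array(manip.silhouettes(q,"keeper_grip")[0]["pixels"]); 
a=cv2.imread("pics/top0.png"); b=q["color"][:,:,::-1]
def yel(i): i=i.astype(int); return (i[:,:,2]>120)&(i[:,:,1]>100)&(i[:,:,0]<60)
for n,i in(("start",a),("now",b)):
    m=yel(i)&(np.mgrid[:420,:560][1]<350)&(np.mgrid[:420,:560][1]>200); r=np.argwhere(m)
    print(n,len(r),[(int(r[r[:,1]==c][:,0].min()),int(r[r[:,1]==c][:,0].max())) for c in (210,240,260,290,320,335) if (r[:,1]==c).any()])
E
```

```text
(array([0.4914, 0.2239, 0.2033]), np.float64(93.2))
[(0.91, [0.4894, 0.217, 0.1027], [279.0, 216.0])] [(0.6, [0.5943, 0.2209, 0.1176], [451.0, 228.0])]
[(0.6, [0.4902, 0.2175, 0.1031], [178.0, 234.0])]
start 3129 [(211, 231), (77, 229), (79, 228), (205, 226), (204, 224), (202, 223)]
now 3664 [(211, 231), (209, 229), (207, 228), (205, 226), (203, 224), (202, 223)]
```

```bash
cat >> h.py <<'E'
REL=dict(a=(.4478,.1007,.2324),b=(.4554,-.0121,.2331),c=(.4634,-.12,.2333))
def relpose(k):
    T=tool((0,0,0),3.2,6.); T[:3,3]=REL[k]; return T
def sh(T,x,y,z): Q=T.copy(); Q[:3,3]=T[:3,3]+T[:3,:3]@np.array([x,y,z]); return Q
E
cat > unpick.py <<'E'
from h import *; import sys
k=sys.argv[1]; T=relpose(k); print(gp())
rows([(sh(T,-.04,0,-.14),.045,"pre")])
P=sh(T,-.053,0,-.15); rows([(tchock(matchock(k,.15)),0,"over mat")],P)
E
python3 unpick.py a; python3 - <<'E'
from h import *
for k in "abc": print(k,(np.linalg.inv(RK)@np.r_[gp(relpose(k))[0],1]).round(4))
p=shot("top"); print(find(p,"chock_a"), find(p,"chock_a","look_for"))
E
```

```text
(array([0.4898, 0.2223, 0.1991]), np.float64(93.2))
pre [-0.081, 0.084, 1.569, -0.119, -0.103, -0.013, 0.045] rows>=8.4
over mat [0.068, -0.089, -1.301, 0.129, -0.254, 0.029, 0] rows>=7.0
a [-0.0821  0.1119  0.0782  1.    ]
b [-0.0808 -0.0012  0.0789  1.    ]
c [-0.0788 -0.1094  0.0791  1.    ]
[(0.83, [0.5083, -0.1172, 0.0268], [309.0, 229.0]), (0.64, [0.4934, 0.1051, 0.027], [226.0, 234.0]), (0.54, [0.4974, -0.0119, 0.0274], [270.0, 233.0])] [(0.89, [0.4885, -0.1164, 0.0524], [309.0, 236.0]), (0.77, [0.4752, 0.0994, 0.0556], [227.0, 241.0]), (0.76, [0.481, -0.0102, 0.0534], [269.0, 239.0]), (0.29, [0.5626, 0.1025, 0.0965], [225.0, 206.0])]
```

Call:
move_arm --plan '[-0.009,0.009,0.17,-0.013,-0.011,-0.02,0.045,-0.018,0.019,0.35,-0.026,-0.023,-0.02,0.045,-0.027,0.028,0.53,-0.04,-0.034,-0.02,0.045,-0.036,0.038,0.71,-0.054,-0.046,-0.02,0.045,-0.046,0.047,0.89,-0.067,-0.058,-0.02,0.045,-0.055,0.057,1.07,-0.081,-0.07,-0.02,0.045,-0.064,0.066,1.24,-0.094,-0.081,-0.015,0.045,-0.073,0.076,1.41,-0.107,-0.092,-0.013,0.045,-0.081,0.084,1.569,-0.119,-0.103,-0.013,0.045,-0.081,0.084,1.569,-0.119,-0.103,-0.013,0.045,-0.081,0.084,1.569,-0.119,-0.103,-0.013,0.045]'

```text
clock: 63.08
position: [0.394, 0.0987, 0.3683]
ee_rot: [0.998, 0.03, 0.053, -0.002]
ft_force: [0.9, -0.0, 0.4]
grip_width: 0.529
grasp_force: 0.0
```

```bash
python3 - <<'E'
from h import *
T=relpose('a'); rows([(sh(T,-.004,0,-.04),.045,"near"),(T,.045,"grip"),(sh(T,-.053,0,-.002),0,"drawn"),(sh(T,-.053,0,-.15),0,"lift")])
p=shot("wrist"); 
for s in manip.silhouettes(p,"chock_a")[:3]:
    M=np.argwhere(np.array(s["pixels"])); print(s["conf"],M.mean(0),M.min(0),M.max(0))
E
```

```text
near [-0.001, -0.002, 0.004, 0.035, 0.001, 0.101, 0.045] rows>=1.7
grip [-0.001, -0.002, 0.004, 0.039, 0.001, 0.141, 0.045] rows>=0.6
drawn [-0.001, -0.002, 0.004, -0.014, 0.001, 0.139, 0] rows>=0.8
lift [-0.001, -0.002, 0.004, -0.014, 0.001, -0.009, 0] rows>=2.4
0.9 [118.25214592 540.04577969] [ 81 515] [153 559]
0.68 [120.31058686 425.67186586] [ 82 389] [162 461]
```

Call:
move_arm --plan '[0,0,0.004,0.02,0.001,0.055,0.045,0,0,0.004,0.035,0.001,0.101,0.045,0,0,0.004,0.039,0.001,0.14,0.045,0,0,0.004,0.039,0.001,0.14,0.045,0,0,0.004,0.039,0.001,0.14,0,0,0,0.004,0.039,0.001,0.14,0,0,0,0.004,0.039,0.001,0.14,0,0,0,0.004,0.025,0.001,0.139,0,0,0,0.004,0.01,0.001,0.138,0,0,0,0.004,-0.014,0.001,0.135,0,0,0,0.004,-0.014,0.001,0.135,0]' --squeeze 60

```text
clock: 64.55
position: [0.3926, 0.0966, 0.2324]
ee_rot: [0.998, 0.026, 0.053, 0.001]
ft_force: [0.6, 0.6, -1.5]
grip_width: 0.178
grasp_force: 59.0
```

```bash
python3 - <<'E'
from h import *
o=manip.get_obs(); print(gp(),o["ft_force"]); p=shot("top"); print(find(p,"hub_a"))
T=pose(); rows([(sh(T,0,0,-.15),0,"lift")]); rows([(tchock(matchock('a',.15)),0,"over mat")],sh(T,0,0,-.15))
E
```

```text
(array([0.4091, 0.0969, 0.0782]), np.float64(3.0)) [ 0.61851929  0.62756304 -1.51454028]
[(0.74, [0.541, 0.1007, 0.0704], [226.0, 215.0]), (0.71, [0.5477, -0.0101, 0.0666], [269.0, 213.0]), (0.71, [0.7416, -0.0657, 0.0321], [290.0, 143.0]), (0.47, [0.5579, -0.118, 0.0671], [310.0, 209.0])]
lift [0.0, 0.0, 0.0, 0.0, 0.0, -0.15, 0] rows>=2.4
over mat [0.072, -0.091, -1.306, 0.128, -0.255, 0.035, 0] rows>=7.0
```

Call:
move_arm --plan '[0,0,0,0,0,-0.05,0,0,0,0,0,0,-0.1,0,0,0,0,0,0,-0.15,0,0.009,-0.011,-0.16,0.016,-0.032,-0.147,0,0.018,-0.023,-0.33,0.032,-0.064,-0.143,0,0.027,-0.034,-0.49,0.048,-0.096,-0.138,0,0.036,-0.046,-0.65,0.064,-0.128,-0.133,0,0.045,-0.057,-0.82,0.08,-0.16,-0.128,0,0.054,-0.068,-0.98,0.096,-0.19,-0.123,0,0.063,-0.08,-1.14,0.112,-0.225,-0.118,0,0.072,-0.091,-1.306,0.128,-0.255,-0.115,0,0.072,-0.091,-1.306,0.128,-0.255,-0.115,0]'

```text
clock: 66.15
position: [0.4963, 0.3601, 0.3596]
ee_rot: [0.776, 0.631, -0.0, -0.003]
ft_force: [-0.5, -0.7, -1.7]
grip_width: 0.176
grasp_force: 59.1
```

```bash
python3 - <<'E'
from h import *
print(gp(),gp(tchock(matchock('a',.15)))); rows([(tchock(matchock('a',.004)),0,"down")])
E
```

```text
(array([0.4957, 0.3608, 0.2046]), np.float64(78.2)) (array([0.4963, 0.3576, 0.206 ]), np.float64(77.8))
down [-0.005, -0.003, 0.007, -0.003, 0.001, 0.145, 0] rows>=2.3
```

Call:
move_arm --plan '[-0.005,-0.003,0.007,-0.003,0.001,0.05,0,-0.005,-0.003,0.007,-0.003,0.001,0.1,0,-0.005,-0.003,0.007,-0.003,0.001,0.135,0,-0.005,-0.003,0.007,-0.003,0.001,0.145,0,-0.005,-0.003,0.007,-0.003,0.001,0.147,0,-0.005,-0.003,0.007,-0.003,0.001,0.147,0]'

```text
clock: 66.9
position: [0.4964, 0.3552, 0.2155]
ee_rot: [0.78, 0.626, 0.001, 0.002]
ft_force: [-5.0, -6.9, 13.2]
grip_width: 0.177
grasp_force: 61.6
```

Call:
move_arm --plan '[0,0,0,0,0,0.001,0,0,0,0,0,0,0.001,0]'

```text
clock: 67.15
position: [0.4964, 0.3553, 0.2155]
ee_rot: [0.78, 0.625, 0.001, 0.002]
ft_force: [-8.3, -10.8, 22.4]
grip_width: 0.179
grasp_force: 63.2
```

Call:
move_arm --plan '[0,0,0,0,0,0.001,0,0,0,0,0,0,0.001,0]'

```text
clock: 67.4
position: [0.4963, 0.3554, 0.2154]
ee_rot: [0.78, 0.625, 0.001, 0.002]
ft_force: [-11.2, -14.6, 32.3]
grip_width: 0.176
grasp_force: 64.6
```

Call:
move_arm --plan '[0,0,0,0,0,-0.003,0,0,0,0,0,0,-0.003,0.05,0,0,0,0,0,-0.003,0.05,0,0,0,0,0,-0.003,0.05,0,0,0,0,0,-0.05,0.05,0,0,0,0,0,-0.1,0.05,0,0,0,0,0,-0.15,0.05,0,0,0,0,0,-0.15,0.05]'

```text
clock: 68.4
position: [0.4957, 0.3563, 0.3655]
ee_rot: [0.78, 0.626, 0.004, 0.001]
ft_force: [-1.2, 0.2, -0.3]
grip_width: 0.585
grasp_force: 0.0
```

```bash
python3 unpick.py b; python3 - <<'E'
from h import *
p=shot("wrist"); fit(p,CHOCK,"chock_a",.004,85)
E
```

```text
(array([0.4968, 0.3567, 0.2106]), np.float64(77.5))
pre [-0.065, 0.082, 1.295, -0.383, -0.012, -0.004, 0.045] rows>=7.0
over mat [0.086, -0.08, -1.635, 0.041, -0.366, 0.02, 0] rows>=8.8
chock_a conf 0.94 iou 0.954 x 0.5005 y 0.3751 yaw 77.3
```

Call:
move_arm --plan '[-0.008,0.01,0.16,-0.048,-0.002,-0.01,0.045,-0.016,0.02,0.32,-0.096,-0.003,-0.02,0.045,-0.024,0.031,0.48,-0.144,-0.005,-0.02,0.045,-0.032,0.041,0.65,-0.192,-0.006,-0.02,0.045,-0.041,0.051,0.81,-0.24,-0.008,-0.02,0.045,-0.049,0.062,0.97,-0.288,-0.009,-0.015,0.045,-0.057,0.072,1.13,-0.336,-0.011,-0.01,0.045,-0.065,0.082,1.295,-0.383,-0.012,-0.004,0.045,-0.065,0.082,1.295,-0.383,-0.012,-0.004,0.045,-0.065,0.082,1.295,-0.383,-0.012,-0.004,0.045]'

```text
clock: 69.8
position: [0.4004, -0.0166, 0.3653]
ee_rot: [0.998, 0.028, 0.05, 0.0]
ft_force: [0.5, 1.1, 0.3]
grip_width: 0.528
grasp_force: 0.0
```

```bash
python3 - <<'E'
from h import *
T=relpose('b'); rows([(sh(T,-.004,0,-.04),.045,"near"),(T,.045,"grip"),(sh(T,-.053,0,-.004),0,"drawn")])
E
```

```text
near [0.003, 0.006, 0.0, 0.038, -0.002, 0.097, 0.045] rows>=1.7
grip [0.003, 0.006, 0.0, 0.042, -0.002, 0.137, 0.045] rows>=0.6
drawn [0.003, 0.006, 0.0, -0.011, -0.002, 0.133, 0] rows>=0.9
```

Call:
move_arm --plan '[0.003,0.006,0,0.02,-0.002,0.055,0.045,0.003,0.006,0,0.038,-0.002,0.097,0.045,0.003,0.006,0,0.042,-0.002,0.137,0.045,0.003,0.006,0,0.042,-0.002,0.137,0.045,0.003,0.006,0,0.042,-0.002,0.137,0,0.003,0.006,0,0.042,-0.002,0.137,0,0.003,0.006,0,0.042,-0.002,0.137,0,0.003,0.006,0,0.028,-0.002,0.136,0,0.003,0.006,0,0.012,-0.002,0.135,0,0.003,0.006,0,-0.011,-0.002,0.132,0,0.003,0.006,0,-0.011,-0.002,0.132,0]'

```text
clock: 71.18
position: [0.402, -0.0153, 0.2336]
ee_rot: [0.998, 0.027, 0.053, 0.001]
ft_force: [-0.5, 0.4, -2.9]
grip_width: 0.18
grasp_force: 60.8
```

```bash
python3 - <<'E'
from h import *
o=manip.get_obs(); print(gp(),o["ft_force"])
T=pose(); rows([(tchock(matchock('b',.15)),0,"over mat")],T); print(find(shot("top"),"hub_a"))
E
```

```text
(array([ 0.4184, -0.0152,  0.0794]), np.float64(3.1)) [-0.54887453  0.41740377 -2.86278508]
over mat [0.09, -0.077, -1.637, 0.041, -0.366, -0.126, 0] rows>=8.8
[(0.89, [0.742, -0.0679, 0.0328], [290.0, 143.0]), (0.63, [0.5541, -0.1199, 0.0651], [311.0, 210.0]), (0.56, [0.5458, -0.0075, 0.0667], [268.0, 213.0]), (0.47, [0.54, 0.1015, 0.068], [226.0, 216.0])]
```

Call:
move_arm --plan '[0,0,0,0,0,-0.05,0,0,0,0,0,0,-0.1,0,0,0,0,0,0,-0.15,0,0.01,-0.009,-0.18,0.005,-0.04,-0.148,0,0.02,-0.017,-0.36,0.009,-0.08,-0.145,0,0.03,-0.026,-0.55,0.014,-0.122,-0.143,0,0.04,-0.034,-0.73,0.018,-0.163,-0.14,0,0.05,-0.043,-0.91,0.023,-0.204,-0.137,0,0.06,-0.051,-1.09,0.027,-0.244,-0.134,0,0.07,-0.06,-1.27,0.032,-0.285,-0.13,0,0.08,-0.068,-1.455,0.036,-0.325,-0.128,0,0.09,-0.077,-1.637,0.041,-0.366,-0.126,0]'

```text
clock: 72.78
position: [0.4111, 0.342, 0.3646]
ee_rot: [0.733, 0.681, 0.01, -0.003]
ft_force: [0.9, -1.0, -0.8]
grip_width: 0.175
grasp_force: 61.7
```

Call:
move_arm --plan '[0,0,0,0,0,0,0,0,0,0,0,0,0,0]'

```text
clock: 73.03
position: [0.4099, 0.3411, 0.3652]
ee_rot: [0.733, 0.68, 0.01, -0.003]
ft_force: [0.0, -0.8, -2.1]
grip_width: 0.176
grasp_force: 61.6
```

```bash
python3 - <<'E'
from h import *
print(gp(),gp(tchock(matchock('b',.15)))); rows([(tchock(matchock('b',.005)),0,"down")])
E
```

```text
(array([0.4115, 0.3438, 0.2102]), np.float64(85.7)) (array([0.4099, 0.3523, 0.206 ]), np.float64(97.0))
down [0.011, -0.018, -0.198, 0.008, -0.002, 0.149, 0] rows>=2.4
```

Call:
move_arm --plan '[0.006,-0.01,-0.1,0.004,-0.001,0,0,0.011,-0.018,-0.198,0.008,-0.002,0.0,0,0.011,-0.018,-0.198,0.008,-0.002,0.05,0,0.011,-0.018,-0.198,0.008,-0.002,0.1,0,0.011,-0.018,-0.198,0.008,-0.002,0.135,0,0.011,-0.018,-0.198,0.008,-0.002,0.144,0,0.011,-0.018,-0.198,0.008,-0.002,0.144,0,0.011,-0.018,-0.198,0.008,-0.002,0.144,0]'

```text
clock: 74.03
position: [0.4106, 0.3513, 0.2232]
ee_rot: [0.663, 0.749, 0.001, 0.001]
ft_force: [0.5, -0.5, -1.5]
grip_width: 0.176
grasp_force: 61.5
```

Call:
move_arm --plan '[0,0,0,0,0,0.001,0,0,0,0,0,0,0.001,0]'

```text
clock: 74.28
position: [0.41, 0.3512, 0.2211]
ee_rot: [0.663, 0.749, 0.0, 0.0]
ft_force: [-1.0, 0.7, -1.8]
grip_width: 0.18
grasp_force: 61.5
```

Call:
move_arm --plan '[0,0,0,0,0,0.003,0,0,0,0,0,0,0.005,0,0,0,0,0,0,0.005,0]'

```text
clock: 74.65
position: [0.4098, 0.3512, 0.2153]
ee_rot: [0.663, 0.749, -0.0, 0.0]
ft_force: [-0.2, -0.6, -0.5]
grip_width: 0.173
grasp_force: 61.5
```

Call:
move_arm --plan '[0,0,0,0,0,0.001,0,0,0,0,0,0,0.001,0]'

```text
clock: 74.9
position: [0.4099, 0.3512, 0.2145]
ee_rot: [0.663, 0.749, -0.0, 0.0]
ft_force: [-0.4, -0.5, -2.5]
grip_width: 0.178
grasp_force: 61.5
```

Call:
move_arm --plan '[0,0,0,0,0,0.001,0,0,0,0,0,0,0.001,0]'

```text
clock: 75.15
position: [0.4099, 0.3512, 0.2141]
ee_rot: [0.663, 0.749, -0.0, 0.001]
ft_force: [-1.9, -3.6, 6.2]
grip_width: 0.175
grasp_force: 62.8
```

Touching the mat; release and go for the last one.

Call:
move_arm --plan '[0,0,0,0,0,0,0.05,0,0,0,0,0,0,0.05,0,0,0,0,0,0,0.05,0,0,0,0,0,-0.05,0.05,0,0,0,0,0,-0.1,0.05,0,0,0,0,0,-0.15,0.05,0,0,0,0,0,-0.15,0.05]'

```text
clock: 76.03
position: [0.41, 0.3523, 0.3669]
ee_rot: [0.663, 0.749, 0.002, 0.001]
ft_force: [0.3, -0.1, 0.3]
grip_width: 0.589
grasp_force: 0.0
```

```bash
python3 unpick.py c; python3 - <<'E'
from h import *
p=shot("wrist"); fit(p,CHOCK,"chock_a",.004,90)
E
```

```text
(array([0.4107, 0.3527, 0.2119]), np.float64(97.0))
pre [-0.084, 0.075, 1.636, -0.472, -0.059, -0.003, 0.045] rows>=8.8
over mat [0.083, -0.082, -1.574, 0.22, -0.474, 0.039, 0] rows>=8.5
chock_a conf 0.59 iou 0.958 x 0.4057 y 0.3698 yaw 96.4
chock_a conf 0.57 iou 0.141 x 0.3658 y 0.2645 yaw 75.2
```

Call:
move_arm --plan '[-0.008,0.007,0.16,-0.047,-0.006,-0.01,0.045,-0.017,0.015,0.33,-0.095,-0.012,-0.02,0.045,-0.025,0.022,0.49,-0.142,-0.018,-0.02,0.045,-0.034,0.03,0.66,-0.19,-0.024,-0.02,0.045,-0.042,0.037,0.82,-0.236,-0.03,-0.02,0.045,-0.05,0.045,0.98,-0.283,-0.035,-0.02,0.045,-0.059,0.052,1.15,-0.33,-0.041,-0.015,0.045,-0.067,0.06,1.31,-0.378,-0.047,-0.01,0.045,-0.076,0.067,1.47,-0.425,-0.053,-0.005,0.045,-0.084,0.075,1.636,-0.472,-0.059,-0.003,0.045,-0.084,0.075,1.636,-0.472,-0.059,-0.003,0.045,-0.084,0.075,1.636,-0.472,-0.059,-0.003,0.045]'

```text
clock: 77.68
position: [0.4087, -0.124, 0.3662]
ee_rot: [0.998, 0.028, 0.05, -0.001]
ft_force: [-0.4, 1.5, 0.5]
grip_width: 0.53
grasp_force: 0.0
```

```bash
python3 - <<'E'
from h import *
T=relpose('c'); rows([(sh(T,-.004,0,-.04),.045,"near"),(T,.045,"grip"),(sh(T,-.053,0,-.004),0,"drawn")])
E
```

```text
near [0.001, 0.005, 0.001, 0.037, -0.001, 0.098, 0.045] rows>=1.7
grip [0.001, 0.005, 0.001, 0.041, -0.001, 0.138, 0.045] rows>=0.6
drawn [0.001, 0.005, 0.001, -0.012, -0.001, 0.134, 0] rows>=0.9
```

Call:
move_arm --plan '[0,0.005,0,0.02,-0.001,0.055,0.045,0,0.005,0,0.037,-0.001,0.098,0.045,0,0.005,0,0.041,-0.001,0.138,0.045,0,0.005,0,0.041,-0.001,0.138,0.045,0,0.005,0,0.041,-0.001,0.138,0,0,0.005,0,0.041,-0.001,0.138,0,0,0.005,0,0.041,-0.001,0.138,0,0,0.005,0,0.028,-0.001,0.137,0,0,0.005,0,0.012,-0.001,0.136,0,0,0.005,0,-0.012,-0.001,0.133,0,0,0.005,0,-0.012,-0.001,0.133,0]'

```text
clock: 79.05
position: [0.409, -0.1244, 0.2337]
ee_rot: [0.998, 0.027, 0.052, 0.002]
ft_force: [0.6, 0.0, -2.0]
grip_width: 0.179
grasp_force: 58.7
```

```bash
python3 - <<'E'
from h import *
o=manip.get_obs(); print(gp(),o["ft_force"])
T=pose(); V=sh(T,0,0,-.18); rows([(tchock(matchock('c',.17)),0,"over mat")],V); print(find(shot("top"),"hub_a"))
E
```

```text
(array([ 0.4252, -0.1246,  0.0796]), np.float64(3.1)) [ 0.61629757  0.01743808 -1.97358081]
over mat [0.087, -0.077, -1.576, 0.223, -0.475, 0.052, 0] rows>=8.5
[(0.83, [0.742, -0.0665, 0.0337], [290.0, 143.0]), (0.65, [0.5378, 0.1032, 0.0706], [225.0, 216.0]), (0.58, [0.5548, -0.1174, 0.0673], [310.0, 210.0]), (0.5, [0.5439, -0.0093, 0.0675], [269.0, 214.0])]
```

Call:
move_arm --plan '[0,0,0,0,0,-0.06,0,0,0,0,0,0,-0.12,0,0,0,0,0,0,-0.18,0,0,0,0,0,0,-0.18,0]'

```text
clock: 79.65
position: [0.3924, -0.1235, 0.4166]
ee_rot: [0.998, 0.028, 0.055, 0.003]
ft_force: [-0.4, -0.1, -3.1]
grip_width: 0.175
grasp_force: 59.3
```

Call:
move_arm --plan '[0.009,-0.008,-0.16,0.022,-0.048,0.0,0,0.017,-0.015,-0.32,0.045,-0.095,0.002,0,0.026,-0.023,-0.47,0.067,-0.143,0.006,0,0.035,-0.031,-0.63,0.089,-0.19,0.01,0,0.044,-0.039,-0.79,0.112,-0.238,0.015,0,0.052,-0.046,-0.95,0.134,-0.285,0.02,0,0.061,-0.054,-1.1,0.156,-0.333,0.028,0,0.07,-0.062,-1.26,0.178,-0.38,0.036,0,0.078,-0.07,-1.42,0.2,-0.428,0.045,0,0.087,-0.077,-1.576,0.223,-0.475,0.052,0,0.087,-0.077,-1.576,0.223,-0.475,0.052,0,0.087,-0.077,-1.576,0.223,-0.475,0.052,0]'

```text
clock: 81.15
position: [0.591, 0.3671, 0.3807]
ee_rot: [0.682, 0.731, 0.001, -0.002]
ft_force: [-1.3, 0.2, -1.8]
grip_width: 0.176
grasp_force: 59.5
```

```bash
python3 - <<'E'
from h import *
print(gp(),gp(tchock(matchock('c',.17)))); rows([(tchock(matchock('c',.005)),0,"down")])
E
```

```text
(array([0.5907, 0.3678, 0.2257]), np.float64(93.9)) (array([0.5916, 0.3622, 0.226 ]), np.float64(93.5))
down [-0.002, -0.005, 0.007, -0.006, 0.001, 0.165, 0] rows>=2.6
```

Call:
move_arm --plan '[-0.002,-0.005,0.007,-0.004,0.001,0.05,0,-0.002,-0.005,0.007,-0.004,0.001,0.1,0,-0.002,-0.005,0.007,-0.004,0.001,0.145,0,-0.002,-0.005,0.007,-0.004,0.001,0.16,0,-0.002,-0.005,0.007,-0.004,0.001,0.164,0,-0.002,-0.005,0.007,-0.004,0.001,0.164,0]'

```text
clock: 81.9
position: [0.5937, 0.3594, 0.2205]
ee_rot: [0.687, 0.726, 0.002, 0.002]
ft_force: [0.8, -0.0, -1.6]
grip_width: 0.18
grasp_force: 59.4
```

Call:
move_arm --plan '[0,0,0,0,0,0.001,0,0,0,0,0,0,0.001,0]'

```text
clock: 82.15
position: [0.5934, 0.3593, 0.2186]
ee_rot: [0.687, 0.726, 0.001, 0.002]
ft_force: [-0.1, -0.4, -1.9]
grip_width: 0.171
grasp_force: 59.4
```

Call:
move_arm --plan '[0,0,0,0,0,0.0025,0,0,0,0,0,0,0.0025,0]'

```text
clock: 82.4
position: [0.5935, 0.3592, 0.2159]
ee_rot: [0.687, 0.726, 0.001, 0.002]
ft_force: [-0.8, -1.4, 4.2]
grip_width: 0.177
grasp_force: 60.3
```

Call:
move_arm --plan '[0,0,0,0,0,0.001,0,0,0,0,0,0,0.001,0]'

```text
clock: 82.65
position: [0.5934, 0.3592, 0.2158]
ee_rot: [0.687, 0.726, 0.001, 0.002]
ft_force: [-3.7, -5.7, 11.3]
grip_width: 0.174
grasp_force: 61.5
```

Call:
move_arm --plan '[0,0,0,0,0,0.001,0,0,0,0,0,0,0.001,0]'

```text
clock: 82.9
position: [0.5934, 0.3592, 0.2157]
ee_rot: [0.687, 0.726, 0.001, 0.002]
ft_force: [-5.9, -9.1, 20.0]
grip_width: 0.173
grasp_force: 62.5
```

Call:
move_arm --plan '[0,0,0,0,0,-0.002,0,0,0,0,0,0,-0.002,0.05,0,0,0,0,0,-0.002,0.05,0,0,0,0,0,-0.002,0.05,0,0,0,0,0,-0.05,0.05,0,0,0,0,0,-0.1,0.05,0,0,0,0.0,-0.05,-0.17,0.05,0,0,0,-0.04,-0.1,-0.19,0.05,0,0,0,-0.04,-0.1,-0.19,0.05]'

```text
clock: 84.02
position: [0.4928, 0.314, 0.4047]
ee_rot: [0.687, 0.727, 0.001, 0.003]
ft_force: [1.3, 0.1, 0.6]
grip_width: 0.587
grasp_force: 0.0
```

```bash
python3 - <<'E'
from h import *
print(gp()); p=shot("wrist"); fit(p,CHOCK,"chock_a",.004,90); print(find(p,"keeper_grip"))
q=shot("top"); fit(q,CHOCK,"chock_a",.004,90); fit(q,MALLET,"mallet",.006,17); print(find(q,"mallet_pad"),find(q,"chock_mat"),find(q,"chock_a"),find(q,"hub_a"),find(q,"keeper_grip"))
# mat extent in the picture vs chocks (grey mat), yellow keeper rows
a=cv2.imread("pics/top0.png"); b=q["color"][:,:,::-1]
d=cv2.absdiff(a,np.ascontiguousarray(b)).max(2); n,_,st,_=cv2.connectedComponentsWithStats((d>40).astype(np.uint8)); print([s.tolist() for s in st[1:] if s[4]>25])
E
```

```text
(array([0.4937, 0.3136, 0.2497]), np.float64(93.3))
chock_a conf 0.93 iou 0.953 x 0.4058 y 0.3704 yaw 97.4
chock_a conf 0.60 iou 0.960 x 0.5907 y 0.3793 yaw 93.3
chock_a conf 0.55 iou 0.972 x 0.5006 y 0.3751 yaw 77.1
[(0.97, [0.4897, 0.2196, 0.106], [270.0, 296.0])]
chock_a conf 0.59 iou 0.635 x 0.5956 y 0.3758 yaw 91.3
mallet conf 0.91 iou 0.816 x 0.5200 y -0.3337 yaw 11.8
mallet conf 0.23 iou 0.182 x 0.5850 y -0.1187 yaw -30.8
[(0.65, [0.4794, -0.3987, 0.0025], [411.0, 240.0])] [(0.83, [0.5042, 0.3824, 0.0021], [125.0, 231.0])] [(0.77, [0.594, 0.3802, -0.0003], [127.0, 198.0])] [(0.9, [0.7428, -0.0667, 0.0356], [290.0, 142.0]), (0.65, [0.5398, 0.0998, 0.071], [227.0, 215.0]), (0.59, [0.5432, -0.0134, 0.0649], [270.0, 215.0]), (0.59, [0.5553, -0.1177, 0.0661], [310.0, 210.0]), (0.44, [0.4807, -0.3998, 0.0014], [411.0, 240.0])] [(0.91, [0.4891, 0.2195, 0.1034], [178.0, 234.0])]
[[12, 173, 372, 247, 25982], [130, 188, 12, 18, 118], [114, 191, 13, 13, 58], [375, 210, 64, 88, 2391], [264, 303, 19, 8, 26], [520, 385, 17, 22, 115], [539, 389, 21, 17, 157]]
```

```bash
python3 - <<'E'
from h import *
A=tool((.46,0,.30),50); B=tool((.45,-.345,.22),12); rows([(A,.06,"A")]); rows([(B,.06,"B")],A)
E
```

```text
A [0.003, 0.001, 0.754, -0.312, -0.052, -0.052, 0.06] rows>=5.1
B [0.0, 0.0, 0.663, -0.271, 0.214, 0.08, 0.06] rows>=5.7
```

Call:
move_arm --plan '[0,0,0.14,-0.055,-0.009,-0.02,0.06,0,0,0.28,-0.11,-0.018,-0.04,0.06,0,0,0.42,-0.165,-0.027,-0.052,0.06,0,0,0.56,-0.22,-0.036,-0.052,0.06,0,0,0.7,-0.275,-0.045,-0.052,0.06,0,0,0.754,-0.312,-0.052,-0.052,0.06,0,0,0.754,-0.312,-0.052,-0.052,0.06]'

```text
clock: 85.6
position: [0.4599, -0.0042, 0.4553]
ee_rot: [0.908, 0.419, 0.0, 0.003]
ft_force: [-0.7, -0.2, 0.3]
grip_width: 0.705
grasp_force: 0.0
```

Call:
move_arm --plan '[0,0,0.11,-0.045,0.036,0.0,0.06,0,0,0.22,-0.09,0.071,0.01,0.06,0,0,0.33,-0.135,0.107,0.02,0.06,0,0,0.44,-0.18,0.142,0.04,0.06,0,0,0.55,-0.225,0.178,0.06,0.06,0,0,0.663,-0.271,0.214,0.08,0.06,0,0,0.663,-0.271,0.214,0.08,0.06,0,0,0.663,-0.271,0.214,0.08,0.06]'

```text
clock: 86.6
position: [0.4512, -0.3444, 0.3758]
ee_rot: [0.994, 0.106, 0.002, 0.0]
ft_force: [0.6, 0.9, -0.3]
grip_width: 0.703
grasp_force: 0.0
```

```bash
python3 - <<'E'
from h import *
print(gp()); p=shot("wrist"); 
for s in manip.silhouettes(p,"mallet"): print(s["conf"],np.array(s["pixels"]).sum())
f=fit(p,MALLET,"mallet",.006,12); print(find(p,"mallet"))
f=fit(p,MALLET,"mallet",.000,12)
p=shot("top"); fit(p,MALLET,"mallet",.006,12); fit(p,CHOCK,"chock_a",.004,90)
E
```

```text
(array([ 0.4518, -0.3444,  0.2208]), np.float64(12.1))
0.81 12654
0.15 23525
mallet conf 0.81 iou 0.942 x 0.5170 y -0.3341 yaw 12.5
mallet conf 0.15 iou 0.619 x 0.5124 y -0.1703 yaw -25.1
[(0.91, [0.5193, -0.3354, 0.0061], [287.0, 89.0])]
mallet conf 0.81 iou 0.972 x 0.5171 y -0.3347 yaw 12.3
mallet conf 0.15 iou 0.610 x 0.5115 y -0.1667 yaw -24.6
mallet conf 0.97 iou 0.750 x 0.5204 y -0.3310 yaw 13.1
mallet conf 0.45 iou 0.395 x 0.5897 y 0.3713 yaw 67.8
chock_a conf 0.97 iou 0.861 x 0.5025 y 0.3783 yaw 75.6
chock_a conf 0.89 iou 0.924 x 0.4076 y 0.3733 yaw 96.3
chock_a conf 0.72 iou 0.950 x 0.5942 y 0.3839 yaw 93.1
chock_a conf 0.60 iou 0.444 x 0.5109 y -0.3406 yaw 37.2
chock_a conf 0.38 iou 0.042 x 0.5161 y -0.0123 yaw 91.0
```

```bash
python3 - <<'E'
from h import *
g=(.4628,-.3462,.045); T=tool(g,12.4); rows([(T,.06,"down")])
L=tool((.4628,-.3462,.13),12.4); P=tool((.4655,-.4017,.13),17.3); rows([(L,0,"lift"),(P,0,"over")],T)
E
```

```text
down [0.003, -0.003, -0.007, 0.012, 0.003, 0.176, 0.06] rows>=2.8
lift [0.0, 0.0, 0.0, 0.0, 0.0, -0.085, 0] rows>=1.4
over [0.0, 0.0, -0.086, -0.009, 0.055, -0.085, 0] rows>=0.9
```

Call:
move_arm --plan '[0,0,-0.007,0.012,0.003,0.05,0.06,0,0,-0.007,0.012,0.003,0.1,0.06,0,0,-0.007,0.012,0.003,0.15,0.06,0,0,-0.007,0.012,0.003,0.175,0.06,0,0,-0.007,0.012,0.003,0.176,0.06,0,0,-0.007,0.012,0.003,0.176,0.06,0,0,-0.007,0.012,0.003,0.176,0,0,0,-0.007,0.012,0.003,0.176,0,0,0,-0.007,0.012,0.003,0.176,0,0,0,-0.007,0.012,0.003,0.176,0]' --squeeze 110

```text
clock: 88.45
position: [0.4634, -0.3465, 0.2012]
ee_rot: [0.994, 0.108, 0.002, 0.002]
ft_force: [-4.1, 0.9, 8.1]
grip_width: 0.267
grasp_force: 107.3
```

Call:
move_arm --plan '[0,0,0,0,0,-0.04,0,0,0,0,0,0,-0.085,0,0,0,-0.043,-0.004,0.028,-0.085,0,0,0,-0.086,-0.009,0.055,-0.085,0,0,0,-0.086,-0.009,0.055,-0.085,0,0,0,-0.086,-0.009,0.055,-0.085,0]'

```text
clock: 89.2
position: [0.4658, -0.4012, 0.2848]
ee_rot: [0.989, 0.151, 0.001, 0.001]
ft_force: [-0.3, 0.3, -4.5]
grip_width: 0.265
grasp_force: 109.2
```

```bash
python3 - <<'E'
from h import *
print(gp()); rows([(tool((.4655,-.4017,.052),17.3),0,"down")]); p=shot("top"); fit(p,MALLET,"mallet",.09,17)
E
```

```text
(array([ 0.4662, -0.4013,  0.1298]), np.float64(17.3))
down [0.002, -0.002, 0.001, -0.001, 0.0, 0.078, 0] rows>=1.2
mallet conf 0.76 iou 0.716 x 0.5204 y -0.3825 yaw 17.9
```

Call:
move_arm --plan '[0,0,0,0,0,0.04,0,0,0,0,0,0,0.07,0,0,0,0,0,0,0.078,0,0,0,0,0,0,0.078,0]'

```text
clock: 89.85
position: [0.4664, -0.4018, 0.2076]
ee_rot: [0.989, 0.151, 0.002, 0.001]
ft_force: [0.9, 0.5, -3.5]
grip_width: 0.261
grasp_force: 109.0
```

Call:
move_arm --plan '[0,0,0,0,0,0.002,0,0,0,0,0,0,0.002,0]'

```text
clock: 90.1
position: [0.4664, -0.4022, 0.206]
ee_rot: [0.989, 0.151, 0.002, 0.002]
ft_force: [0.0, 0.2, -5.2]
grip_width: 0.267
grasp_force: 109.0
```

Call:
move_arm --plan '[0,0,0,0,0,0.0015,0,0,0,0,0,0,0.0015,0]'

```text
clock: 90.35
position: [0.4661, -0.4021, 0.2037]
ee_rot: [0.989, 0.151, 0.002, 0.001]
ft_force: [0.9, 0.4, -5.6]
grip_width: 0.264
grasp_force: 109.0
```

Call:
move_arm --plan '[0,0,0,0,0,0.0015,0,0,0,0,0,0,0.0015,0]'

```text
clock: 90.6
position: [0.4661, -0.402, 0.2019]
ee_rot: [0.989, 0.151, 0.001, 0.001]
ft_force: [-0.4, -0.3, -5.2]
grip_width: 0.265
grasp_force: 109.0
```

Call:
move_arm --plan '[0,0,0,0,0,0.0015,0,0,0,0,0,0,0.0015,0]'

```text
clock: 90.85
position: [0.4663, -0.402, 0.2013]
ee_rot: [0.989, 0.151, 0.001, 0.001]
ft_force: [-4.8, 1.9, 4.2]
grip_width: 0.266
grasp_force: 110.6
```

Call:
move_arm --plan '[0,0,0,0,0,0.001,0,0,0,0,0,0,0.001,0]'

```text
clock: 91.1
position: [0.4663, -0.402, 0.2012]
ee_rot: [0.989, 0.151, 0.001, 0.001]
ft_force: [-9.7, 4.2, 15.7]
grip_width: 0.265
grasp_force: 112.5
```

On the pad. Release, rise, check everything.

Call:
move_arm --plan '[0,0,0,0,0,-0.001,0,0,0,0,0,0,-0.001,0.06,0,0,0,0,0,-0.001,0.06,0,0,0,0,0,-0.001,0.06,0,0,0,0,0,-0.05,0.06,0,0,0,0,0,-0.1,0.06,0,0,0,-0.03,0,-0.16,0.06,0,0,0,-0.03,0,-0.16,0.06]'

```text
clock: 92.1
position: [0.4367, -0.4118, 0.3636]
ee_rot: [0.989, 0.15, 0.003, 0.004]
ft_force: [0.4, 0.6, -0.1]
grip_width: 0.7
grasp_force: 0.0
```

```bash
python3 - <<'E'
from h import *
print(gp()); p=shot("wrist"); fit(p,MALLET,"mallet",.006,17); print(find(p,"mallet"),find(p,"mallet_pad"))
q=shot("top"); fit(q,CHOCK,"chock_a",.004,90); fit(q,MALLET,"mallet",.006,17); print(find(q,"keeper_grip"),find(q,"hub_a"))
a=cv2.imread("pics/top0.png"); b=np.ascontiguousarray(q["color"][:,:,::-1])
d=cv2.absdiff(a,b).max(2); n,_,st,_=cv2.connectedComponentsWithStats((d>40).astype(np.uint8)); print([s.tolist() for s in st[1:] if s[4]>15])
E
```

```text
(array([ 0.4377, -0.4129,  0.2086]), np.float64(17.2))
mallet conf 0.74 iou 0.940 x 0.5180 y -0.3851 yaw 17.7
[(0.67, [0.5202, -0.3864, 0.0036], [278.0, 66.0])] [(0.71, [0.478, -0.4076, -0.0044], [287.0, 122.0])]
chock_a conf 0.93 iou 0.935 x 0.4076 y 0.3737 yaw 96.3
chock_a conf 0.69 iou 0.956 x 0.5035 y 0.3788 yaw 76.5
chock_a conf 0.60 iou 0.947 x 0.5944 y 0.3840 yaw 92.9
mallet conf 0.72 iou 0.764 x 0.5219 y -0.3822 yaw 17.1
[(0.68, [0.4877, 0.2188, 0.1039], [178.0, 235.0])] [(0.91, [0.7441, -0.0669, 0.0331], [290.0, 142.0]), (0.72, [0.6854, 0.304, 0.0015], [156.0, 165.0]), (0.65, [0.5566, -0.1191, 0.0688], [311.0, 209.0]), (0.49, [0.5572, -0.1193, 0.0689], [311.0, 209.0])]
[[128, 188, 14, 18, 122], [108, 191, 3, 17, 47], [118, 192, 7, 11, 36], [419, 216, 138, 204, 13897], [107, 220, 8, 17, 44], [118, 225, 5, 11, 30], [130, 226, 14, 17, 106], [109, 256, 35, 21, 298], [520, 383, 40, 27, 459]]
```

```bash
python3 -c "
from workcell import manip
print(manip.hand_in())"
```

```text
the job is handed in; nothing more can be done
None
```

Job handed in at about 92 s: all three pins were pressed onto their stops with the mallet (judged by force, not checked visually), the keeper is shut, the chocks are back on their mat, and the mallet, knocked aside after I first set it down, was put back on its pad before hand-in.

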